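Pack the block box level and shut it

ROBOT

A 6-joint arm with a two-finger parallel gripper is mounted at the origin on the work surface. World frame = base frame: x ahead of the robot, y to its left, z up, the work surface at z = 0. Lengths are in m, angles in rad, forces in N, time in s.
With the tool pointing down it reaches from about 0.3 to 0.95 m from the base axis. Payload 3.1 kg.
Tool frame: the origin (TCP) lies at the very end of the fingers, on their centre line; the grasp point (between the pads) lies 19 mm behind it (bot.grip_depth is the distance from the TCP to the grasp point, in m); z points along the fingers, y is the line along which they close (so a half turn about z gives the same grasp; the last joint's range is limited). The gripper opens to 85 mm and grips with 20 to 120 N. Pads are 22 mm wide; open, the fingers measure 114 mm over their backs; the gripper's body (76 mm by 85 mm) begins 54 mm behind the grasp point. The pads swing forward as they close: fully open they stand 13 mm farther back than shut.
Start: joints at [-1.2, 0.308, 1.634, -0, 1.2, -0.07], TCP at [0.267, -0.565, 0.231] pointing down, gripper open.
Joint ranges: [-3.06, 3.06], [-0.79, 1.96], [0.05, 2.63], [-1.19, 4.34], [0.05, 2.64], [-2.94, 2.94]. Speed limits (rad/s): [2.79, 2.79, 3.14, 3.14, 3.14, 3.14].

INTERFACE

Orientations are given as a unit quaternion [x, y, z, w].
In Python, from rig import bot, cams gives the robot as it stands.
- The arm moves only by the shell command python3 -m inch 'ROWS' [FORCE]. ROWS is JSON, a list of rows, each a list of 5 numbers: the shift along the tool's x, y, z in m, then the turn about the tool's z in rad, then the closure, from -1 (fully open) to 1 (shut). A call has 1 to 5 rows; each row shifts and turns the commanded pose from where the row before left it, along the tool's axes as they then stand; what a row does not reach is not made up. A row lasts 1/8 s, in which the tool goes at most 62.5 mm and 10.7 degrees, less where a joint would pass 70% of its speed; a pose out of reach is approached as far as the arm can. A call is refused whole if a number of a shift passes 0.0625 or a number of a turn 0.188, either way. A call with a gripper value outside its range is refused whole. The fingers move at their own pace and stop on an object; FORCE is the grip in N (left out, the last holds). Time passes only in rows, so rows that do not move let the fingers close. It gives the time, the measured TCP pose, the force, the opening and the grip force at its end, in the units of the state.
- bot.read_state(): the state, without advancing time (a new reading comes with each control period).
- cams.snapshot(name): name is "side" or "top" or "wrist"; returns a dict with "frame" (420x560x3 uint8, red, green, blue), "intrinsics" (3x3 intrinsics, pixels), "extrinsics" (4x4, takes a point from camera to world coordinates); the wrist camera has in their place "T_tool_cam" (4x4, takes a point from camera to tool coordinates, whose origin is the TCP and whose axes are the flange's). Camera axes: x right, y down, z forward; pixel columns grow to the right and rows downward; lengths in m; the calibration is good to about 2 mm. The wrist camera is an equidistant fisheye: a pixel r from the principal point sees the ray r / f radians off the axis. A picture is of the moment at which its call begins: read the wrist's pose just before it. There is no depth.
- bot.hand_in(): hands the job in; it is judged then, once.
Trained networks look in the newest picture that a camera, given by its name, has taken for a name from the list of things; names that differ only in an ending like _2 or _b are one class to them, and where a whole thing is asked for, a point or a joint stands for the part that bears it (a point fixed in the world has none). Each returns a list of dicts, best first, with "conf" (0 to 1); they miss things now and then, are a little off and sometimes report something else, mostly with a low value. They report only what shows in the picture. A call takes as long as a camera call. They do not tell look-alikes from the thing itself.
- cams.search_frame(query, camera): "rect" ([left, top, right, bottom] in pixels, round what is visible of it).
The state is a dict: "t": time; "qpos": joint angles; "qd": joint speeds; "effort": joint torques, N m; "position": TCP position; "ee_rot": TCP orientation; "force": force on the tool from outside, world axes, zero at the start; "torque": the same for the moment, N m; "opening": opening from 0.0 (shut) to 1.0 (fully open); "finger_force": force on a finger pad.
Only numpy, scipy, OpenCV 4.12 (cv2) and the standard library are available. Lean on these libraries where they do the work, as an engineer would, in place of code of your own. Each camera call takes 0.05 s, during which the arm holds its last target. There are 200 camera calls.

TASK

Pack every small bare-wood block on the bench into the white box, each upright as it stands now and none above the rim: one half of the box has a thick floor board and is too shallow for the tall blocks, so keep enough of the deep half for them. Then check the packing by touch: lay the levelling stick lengthwise across both ends of the box at its front edge and sweep it along the rim, resting on it, past the middle to the hinge side. Finally lay the stick back on its cork strip and shut the lid fully, leaving the other toys alone.

Things in the scene. Friction and masses are not known exactly. Their poses are not given: they have to be found in the camera images.
- post: TALL block of bare wood: square pillar 38 x 38, 46 high (mm), standing on the bench; origin at the centre of its underside, z up. May be absent (None).
- drum: TALL block of bare wood: round pillar of 38 diameter, 46 high (mm), standing on the bench; origin at the centre of its underside, z up. May be absent (None).
- gate: TALL block of bare wood: square pillar 38 x 38 with a 14 wide, 30 high passage through its foot along its own x, 46 high (mm), standing on the bench; origin at the centre of its underside, z up. May be absent (None).
- tile: LOW block of bare wood: square block 38 x 38, 24 high (mm), lying on the bench; origin at the centre of its underside, z up. May be absent (None).
- puck: LOW block of bare wood: round block of 38 diameter, 24 high (mm), lying on the bench; origin at the centre of its underside, z up. May be absent (None).
- bridge: LOW block of bare wood: square block 38 x 38 with a 14 wide, 12 high groove under it along its own x, 24 high (mm), lying on the bench; origin at the centre of its underside, z up. May be absent (None).
- brick: LOW block of bare wood: oblong block 38 (own x) x 30 (own y), 24 high (mm), lying on the bench; origin at the centre of its underside, z up. May be absent (None).
- box: White storage box fixed to the bench, outside 108 (own x) x 290 (own y) x 60 mm high, walls and floor 4 mm, so 100 x 282 mm inside; origin at the centre of its underside, own z up, own -x its front (robot side). Its rim is 60 mm above its origin. Two fixed plywood boards cover its inner floor, one per half along y, each 98 x 139 mm, making one half shallow and one half deep.
- riser: Thick plywood floor board (26 mm) fixed in one half of the box: that half is shallow, its floor 30 mm above the bench and 30 mm below the rim. Origin at the centre of its underside; it lies in the half at own y = +70 or -70 mm of the box.
- base_board: Thin plywood floor board (4 mm) fixed in the other half: that half is deep, its floor 8 mm above the bench and 52 mm below the rim. Origin at the centre of its underside.
- lid (a joint): Hinge of the box lid: 0 shut, about 2 rad (2.1 at most) wide open, leaning back away from the robot. Stiff: the lid stays at any angle where it is left and must be pushed all the way down.
- lid_hinge (a point): Middle of the lid hinge axis, which runs along the box y on its far (+x) rim; the lid is a plate 6 mm thick, without handle, as wide as the box.
- lid_edge (a point): Middle of the free edge of the lid, on its outer face (the face that is on top when shut), 108 mm from the hinge; when the lid is open it is its upper edge and the outer face looks away from the robot, so it can be pushed over from behind and then down.
- stick: Wooden levelling stick: a flat blade 24 (own x) x 310 (own y) x 8 mm with an upright grip 14 (x) x 70 (y) mm on the middle of it, reaching 50 mm above the underside; origin at the centre of the underside, z up. 90 g.
- strip: Thin cork strip fixed to the bench in front of the box, 60 (own x) x 330 (own y) x 4 mm, the place of the levelling stick; origin at the centre of its underside.
- big_cube: Bystander, to be left alone: red plastic cube, 55 edge (mm); origin at the centre of its underside.
- stack_cup: Bystander, to be left alone: green stacking cup, 64 wide, 55 high (mm); origin at the centre of its underside.
- roller: Bystander, to be left alone: blue cylinder 52 wide, 62 high (mm); origin at the centre of its underside.
- truck: Bystander, to be left alone: steel toy truck about 75 x 44 x 48 (mm); origin at the centre of its underside.
- arch: Bystander, to be left alone: yellow arch 30 x 90 x 60 (mm); origin at the centre of its underside.
Mind the look-alikes: they are no part of the job. What is shaped like the drum but green is not meant. Leave any pink or turquoise look-alike of the gate alone.

How it is judged:
By the outcome, as a careful person would: the job done as asked, in the order asked, and still so for the second after the job is handed in, with the robot touching nothing.
Of post, drum, gate, tile, puck, bridge, brick only 4 to 6 are there at a start; the rules pass over those that are not, and their reading is None.
At some moment in a run one of post, drum, gate, tile, puck, bridge, brick may be knocked a few centimetres aside while the robot is not near it.
It also fails if it takes over 208 s, if anything falls off the work surface, if the arm or the gripper's body presses on something with over 40 N, if the wrist force passes 120 N, or if a joint passes its speed limit or range.

## Working session

There is one attempt and no reset: what is moved stays moved. The work goes in short steps, Python scripts to look and compute and a shell command to move; the robot and the scene stay as the last step left them, time stands still between calls to the robot, and variables do not carry over. Pictures are saved under pics/ and viewed, at most 14 in all, crops included, and the job is handed in when it is done.

```bash
mkdir -p pics; ls
cat > h.py <<'E'
import numpy as np, cv2
from rig import bot, cams
from scipy.spatial.transform import Rotation as R
def px2w(s,u,v,z):
    K=np.array(s["intrinsics"]);T=np.array(s["extrinsics"])
    d=T[:3,:3]@np.linalg.solve(K,[u,v,1]);o=T[:3,3]
    return o+d*(z-o[2])/d[2]
def w2px(s,p):
    K=np.array(s["intrinsics"]);T=np.array(s["extrinsics"])
    c=T[:3,:3].T@(np.array(p)-T[:3,3]);q=K@c
    return q[:2]/q[2]
def save(s,n,scale=1):
    im=cv2.cvtColor(s["frame"],cv2.COLOR_RGB2BGR)
    if scale!=1: im=cv2.resize(im,None,fx=scale,fy=scale,interpolation=cv2.INTER_CUBIC)
    cv2.imwrite("pics/"+n,im)
E
python3 - <<'E'
from h import *
st=bot.read_state();print({k:np.round(v,3).tolist() for k,v in st.items()})
for n in("top","side"):
    s=cams.snapshot(n);save(s,n+"0.png",1.42);print(n,np.round(s["extrinsics"],3).tolist(),np.round(s["intrinsics"],1).tolist())
    if n=="top":
        for q in "post drum gate tile puck bridge brick box riser base_board stick strip lid".split():
            print(q,[(np.round(r["rect"]).tolist(),round(r["conf"],2)) for r in cams.search_frame(q,n)][:4])
E
```

```text
pics
{'t': 0.0, 'qpos': [-1.2, 0.309, 1.635, -0.0, 1.2, -0.07], 'qd': [0.002, -0.002, 0.0, -0.001, 0.0, -0.0], 'effort': [-0.001, -41.525, -27.666, -0.0, 0.01, 0.0], 'position': [0.266, -0.565, 0.23], 'ee_rot': [0.976, 0.219, -0.0, -0.001], 'force': [0.31, 0.002, 0.674], 'torque': [-0.023, 0.016, 0.011], 'finger_force': 0.0, 'opening': 1.0}
top [[0.017, -0.989, 0.148, 0.303], [-1.0, -0.021, -0.021, 0.001], [0.024, -0.147, -0.989, 1.358], [0.0, 0.0, 0.0, 1.0]] [[501.7, 0.0, 274.5], [0.0, 501.7, 209.1], [0.0, 0.0, 1.0]]
post [([160.0, 154.0, 179.0, 174.0], 0.72)]
drum [([92.0, 219.0, 110.0, 233.0], 0.73), ([120.0, 230.0, 139.0, 245.0], 0.58), ([118.0, 263.0, 135.0, 279.0], 0.56), ([204.0, 142.0, 319.0, 218.0], 0.43)]
gate [([394.0, 194.0, 414.0, 214.0], 0.74), ([356.0, 202.0, 378.0, 219.0], 0.62), ([425.0, 197.0, 444.0, 214.0], 0.57)]
tile [([165.0, 192.0, 181.0, 210.0], 0.52)]
puck [([350.0, 235.0, 366.0, 246.0], 0.65)]
bridge []
brick [([355.0, 162.0, 365.0, 178.0], 0.53)]
box [([205.0, 146.0, 318.0, 216.0], 0.75)]
riser [([209.0, 178.0, 264.0, 214.0], 0.62), ([203.0, 140.0, 320.0, 172.0], 0.52), ([119.0, 135.0, 138.0, 166.0], 0.24)]
base_board [([265.0, 179.0, 316.0, 212.0], 0.91)]
stick [([193.0, 234.0, 311.0, 247.0], 0.68)]
strip [([197.0, 224.0, 318.0, 251.0], 0.76), ([205.0, 143.0, 319.0, 176.0], 0.27)]
lid [([350.0, 232.0, 365.0, 249.0], 0.42)]
side [[-0.816, -0.45, 0.362, 0.056], [-0.577, 0.628, -0.522, 0.599], [0.008, -0.635, -0.773, 0.997], [0.0, 0.0, 0.0, 1.0]] [[454.0, 0.0, 285.2], [0.0, 454.0, 215.2], [0.0, 0.0, 1.0]]
```

View pics/top0.png

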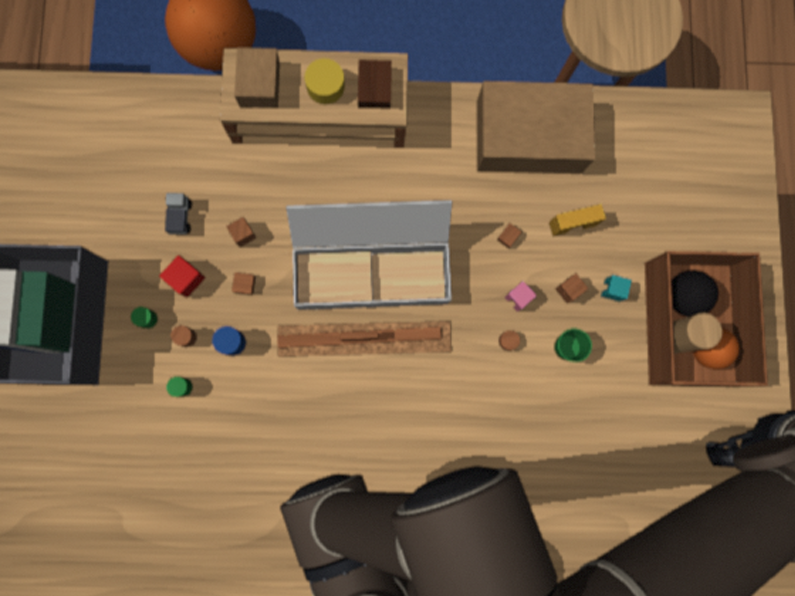

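View pics/side0.png

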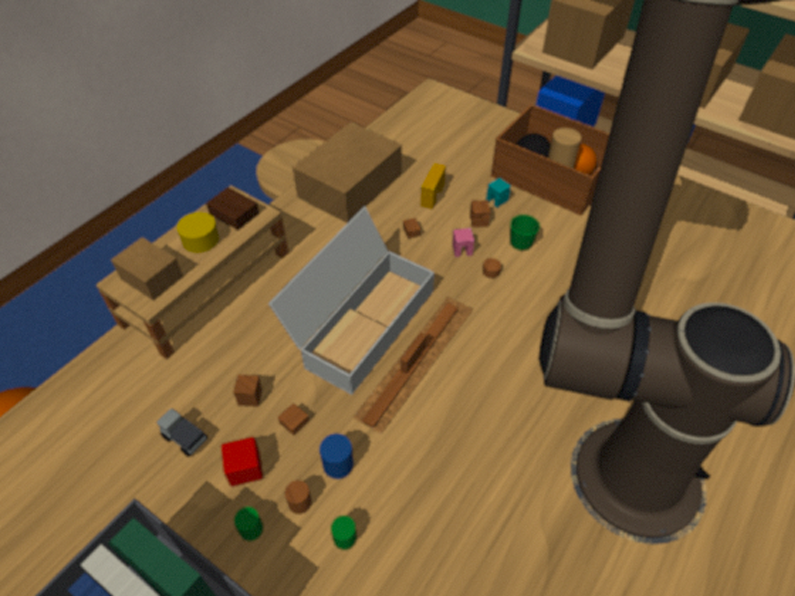

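The picture shows 6 bare-wood blocks: post (169,163), a low one (172,200), drum (128,237), brick (360,168), gate (404,203) and puck (359,239) in native pixels. The box is in the middle at (262,196), with the riser in its left (+y) half, and the stick lies on the cork at (255,240).

Run:
```python
from h import *
s=cams.snapshot("top");im=s["frame"]
cv2.imwrite("pics/c1.png",cv2.resize(cv2.cvtColor(im[132:256,188:330],cv2.COLOR_RGB2BGR),None,fx=5,fy=4.8,interpolation=cv2.INTER_CUBIC))
# contact sheet of blocks
C={"post":(169,163),"low":(172,200),"drum":(128,237),"brick":(360,168),"gate":(404,203),"puck":(359,239)}
rows=[]
for n,(u,v) in C.items():
    c=im[v-17:v+17,u-17:u+17];rows.append(cv2.resize(c,(260,260),interpolation=cv2.INTER_CUBIC))
sheet=np.vstack([np.hstack(rows[:3]),np.hstack(rows[3:])])
cv2.imwrite("pics/c2.png",sheet[:,:,::-1])
for n,(u,v) in C.items(): print(n,np.round(px2w(s,u,v,.03),3), "hsv",cv2.cvtColor(im,cv2.COLOR_RGB2HSV)[v-3,u])
```

```text
post [0.621 0.26  0.03 ] hsv [ 11 144 136]
low [0.52  0.247 0.03 ] hsv [ 11 145 141]
drum [0.419 0.357 0.03 ] hsv [ 11 144 145]
brick [ 0.62  -0.258  0.03 ] hsv [ 12 146 136]
gate [ 0.526 -0.376  0.03 ] hsv [ 11 144 140]
puck [ 0.426 -0.254  0.03 ] hsv [ 11 144 136]
```

View pics/c1.png

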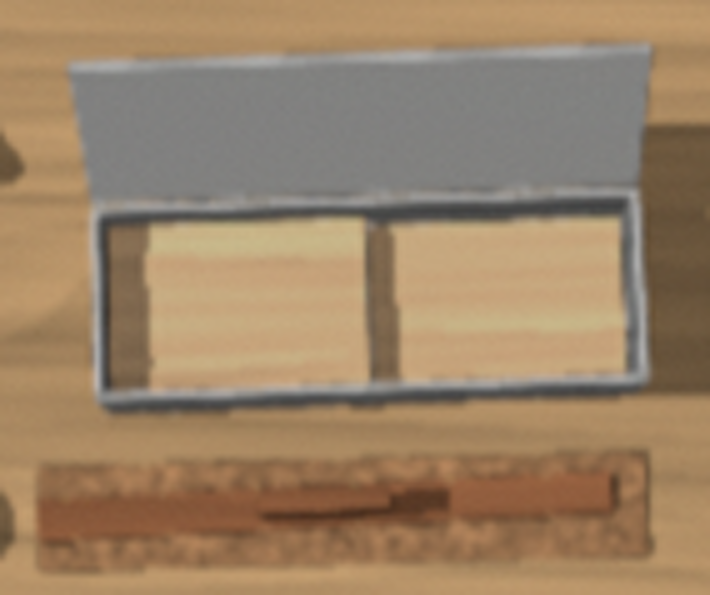

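View pics/c2.png

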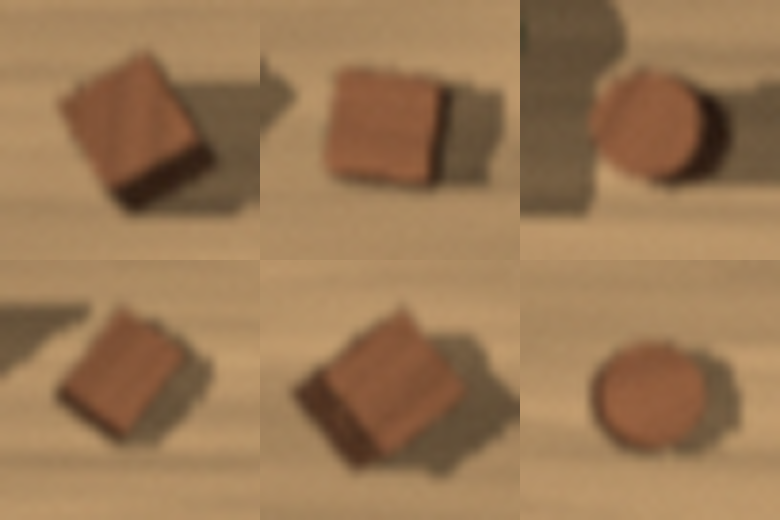

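The right (-y) half is deep: the left board casts a step shadow on the right one. All six blocks can be segmented. I'll measure them and the box.

```bash
cat >> h.py <<'E'
def topface(s,u,v,z,w=17):
    im=s["frame"];u0,v0=int(u)-w,int(v)-w
    c=cv2.resize(im[v0:v0+2*w,u0:u0+2*w],None,fx=8,fy=8,interpolation=cv2.INTER_CUBIC)
    h=cv2.cvtColor(c,cv2.COLOR_RGB2HSV)
    m=cv2.inRange(h,(5,115,108),(14,255,255))
    cs=max(cv2.findContours(m,0,1)[0],key=cv2.contourArea)[:,0,:]
    P=np.array([px2w(s,u0+(a+.5)/8-.5,v0+(b+.5)/8-.5,z)[:2] for a,b in cs],np.float32)
    (c,(a,b),ang)=cv2.minAreaRect(P*1000)
    return np.array(c)/1000,(a,b),ang
def down():
    st=bot.read_state();p=np.array(st["position"]);M=R.from_quat(st["ee_rot"]).as_matrix()
    return p,np.degrees(np.arctan2(M[1,0],M[0,0])),M
def go(x,y,z,yaw=None):
    "print the tool-axis shift and turn to a target; yaw = direction of tool x in deg"
    p,th,M=down();d=M.T@(np.array([x,y,z])-p)
    print("now",np.round(p,4),"yaw",round(th,1),"shift",np.round(d,4),end=" ")
    if yaw is not None: print("turn",round(float(np.radians((th-yaw+180)%360-180)),3),end="")
    print()
E
python3 - <<'E'
from h import *
s=cams.snapshot("top")
C={"post":(169,163,.046),"low":(172,200,.024),"drum":(128,237,.046),"brick":(360,168,.024),"gate":(404,203,.046),"puck":(359,239,.024)}
for n,(u,v,z) in C.items():
    c,a,g=topface(s,u,v,z);print(n,np.round(c,4),np.round(a,1),round(g,1))
f=lambda cx,cy,z:px2w(s,188+cx/5-.4,132+cy/4.8-.4,z)
print("box");B=[f(*q,.06) for q in((95,203),(640,190),(648,383),(103,400))];print(np.round(B,4),np.round(np.mean(B,0),4))
print("strip");B=[f(*q,.004) for q in((38,465),(650,452),(650,557),(40,573))];print(np.round(B,4),np.round(np.mean(B,0),4))
print("stick ends",np.round([f(40,518,.012),f(612,493,.012),f(420,500,.03)],4))
print("lidedge",np.round([f(70,65,.16),f(650,47,.16)],4))
go(.53,-.376,.2,90)
E
```

```text
post [0.6224 0.2595] [38.7 39.8] 34.2
low [0.5237 0.2521] [38.8 41.2] 83.7
drum [0.421  0.3572] [38.3 38. ] 78.4
brick [ 0.6294 -0.256 ] [31.4 41.5] 54.1
gate [ 0.5236 -0.368 ] [40.  52.8] 37.5
puck [ 0.4254 -0.254 ] [39.2 41.4] 54.4
box
[[ 0.5872  0.1538  0.06  ]
 [ 0.6011 -0.1339  0.06  ]
 [ 0.4935 -0.1387  0.06  ]
 [ 0.4782  0.1456  0.06  ]] [0.54   0.0067 0.06  ]
strip
[[ 0.4481  0.1855  0.004 ]
 [ 0.4622 -0.146   0.004 ]
 [ 0.4027 -0.1462  0.004 ]
 [ 0.3875  0.182   0.004 ]] [0.4251 0.0188 0.004 ]
stick ends [[ 0.4176  0.1821  0.012 ]
 [ 0.4377 -0.1247  0.012 ]
 [ 0.43   -0.0209  0.03  ]]
lidedge [[ 0.637   0.1569  0.16  ]
 [ 0.6535 -0.128   0.16  ]]
now [ 0.2666 -0.5653  0.2313] yaw 25.3 shift [ 0.3189 -0.0588  0.0313] turn -1.13
```

```bash
python3 -m inch '[[0.06,-0.011,0.006,-0.043,-0.4],[0.06,-0.011,0.006,-0.043,-0.4],[0.06,-0.011,0.006,-0.043,-0.4],[0.05,-0.011,0.006,-0.043,-0.4],[0.05,-0.011,0.006,-0.043,-0.4]]' 40; python3 -m inch '[[0,0,0,0,-0.4]]'
python3 - <<'E'
from h import *
go(.524,-.374,.2,37.5)
s=cams.snapshot("wrist");save(s,"w1.png",1.4)
for k in("intrinsics","T_tool_cam"):print(k,np.round(s[k],4).tolist() if k in s else list(s))
print([k for k in s])
for r in cams.search_frame("gate","wrist"):print(r)
E
```

```text
t: 1.48
position: [0.4826, -0.3772, 0.2013]
ee_rot: [0.946, 0.323, 0.0, 0.0]
force: [-0.4, -1.3, 0.5]
opening: 0.699
finger_force: 0.0
t: 1.6
position: [0.4832, -0.3752, 0.2006]
ee_rot: [0.946, 0.324, 0.0, -0.001]
force: [0.3, -0.2, -0.6]
opening: 0.703
finger_force: 0.0
now [ 0.4832 -0.3752  0.2006] yaw 37.9 shift [0.0329 0.0241 0.0006] turn 0.006
intrinsics [[325.1923, 0.0, 280.7829], [0.0, 325.1923, 208.2063], [0.0, 0.0, 1.0]]
T_tool_cam [[0.0012, -0.9621, -0.2727, 0.0695], [1.0, 0.0013, -0.0003, -0.0007], [0.0006, -0.2727, 0.9621, -0.1413], [0.0, 0.0, 0.0, 1.0]]
['frame', 'intrinsics', 'T_tool_cam']
{'rect': [195.9, 80.7, 240.7, 126.1], 'conf': 0.85}
{'rect': [287.6, 127.6, 334.4, 174.3], 'conf': 0.76}
{'rect': [347.7, 171.2, 402.8, 230.8], 'conf': 0.67}
```

View pics/w1.png

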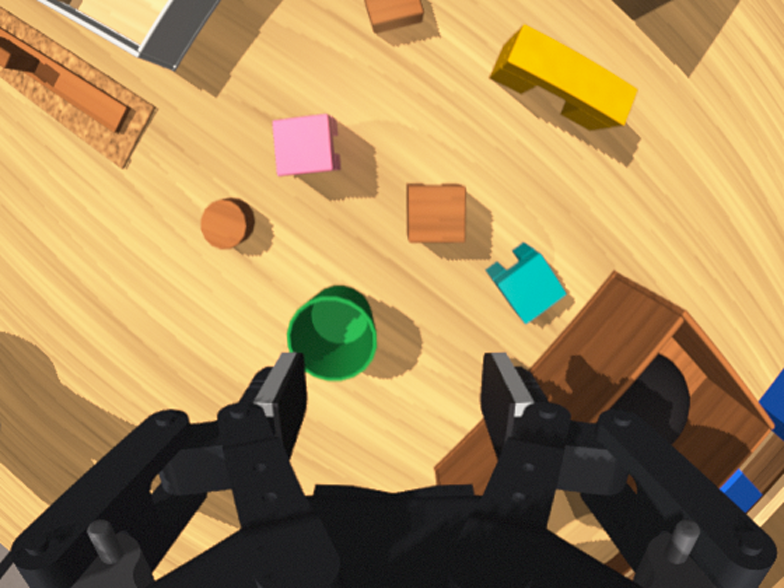

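The wrist view shows the gate at (311,152) native, nearly aligned with the tool, with pink and turquoise look-alikes on either side. Next I'll add a wrist measuring function.

```bash
cat >> h.py <<'E'
def wpx(s,pts,z,pose):
    K=np.array(s["intrinsics"]);T=np.array(s["T_tool_cam"]);p,M=pose;out=[]
    for u,v in pts:
        x,y=(u-K[0,2])/K[0,0],(v-K[1,2])/K[1,1];r=np.hypot(x,y)+1e-9
        d=M@T[:3,:3]@np.array([x/r*np.sin(r),y/r*np.sin(r),np.cos(r)]);o=p+M@T[:3,3]
        out.append((o+d*(z-o[2])/d[2])[:2])
    return np.array(out)
def w2wpx(s,P,pose):
    K=np.array(s["intrinsics"]);T=np.array(s["T_tool_cam"]);p,M=pose
    c=T[:3,:3].T@(M.T@(np.array(P)-p)-T[:3,3]);t=np.arctan2(np.hypot(c[0],c[1]),c[2]);n=np.hypot(c[0],c[1])+1e-9
    return np.array([K[0,2]+K[0,0]*t*c[0]/n,K[1,2]+K[1,1]*t*c[1]/n])
def wmeasure(x,y,z,fn=None,w=40):
    "top face at height z expected near x,y"
    p,th,M=down();s=cams.snapshot("wrist");im=s["frame"]
    u,v=w2wpx(s,[x,y,z],(p,M)).astype(int);u0,v0=max(u-w,0),max(v-w,0)
    c=im[v0:v+w,u0:u+w];h=cv2.cvtColor(c,cv2.COLOR_RGB2HSV)
    m=cv2.inRange(h,(4,120,0),(14,255,255));vm=np.percentile(h[...,2][m>0],75) if m.any() else 0
    m=cv2.morphologyEx(cv2.inRange(h,(4,120,int(vm*.8)),(14,255,255)),cv2.MORPH_OPEN,np.ones((3,3)))
    cs=cv2.findContours(m,0,1)[0]
    if fn: cv2.imwrite("pics/"+fn,cv2.resize(np.hstack([c[:,:,::-1],cv2.merge([m]*3)]),None,fx=5,fy=5))
    g=max(cs,key=cv2.contourArea)[:,0,:]+[u0,v0]
    (q,ab,ang)=cv2.minAreaRect((wpx(s,g,z,(p,M))*1000).astype(np.float32))
    q=np.array(q)/1000;print("found",np.round(q,4),np.round(ab,1),round(ang,1));return q,ab,ang
E
python3 - <<'E'
from h import *
q,ab,a=wmeasure(.524,-.374,.046)
go(*q,.045,a);go(*q,.022,a+90)
E
```

```text
found [ 0.5309 -0.3726] [37.  36.5] 38.0
now [ 0.4811 -0.3789  0.2014] yaw 37.6 shift [0.0434 0.0254 0.1564] turn -0.007
now [ 0.4811 -0.3789  0.2014] yaw 37.6 shift [0.0434 0.0254 0.1794] turn -1.578
```

```bash
python3 - <<'E'
s=open("h.py").read()
s=s.replace('''    st=bot.read_state();p=np.array(st["position"]);M=R.from_quat(st["ee_rot"]).as_matrix()
''','''    S=[bot.read_state()]
    for _ in range(3): cams.snapshot("side");S.append(bot.read_state())
    p=np.mean([q["position"] for q in S],0);M=R.from_quat([q["ee_rot"] for q in S]).mean().as_matrix()
''')
open("h.py","w").write(s)
E
python3 -m inch '[[0.0434,0.0254,0.03,0,-0.4],[0,0,0.05,0,-0.4],[0,0,0.05,0,-0.4],[0,0,0.03,0,-0.4],[0,0,0.019,0,-0.4]]'; python3 -m inch '[[0,0,0,0,1],[0,0,0,0,1],[0,0,0,0,1],[0,0,0,0,1]]' 40
python3 -m inch '[[0,0,-0.04,0,1],[0,0,-0.06,0,1],[0,0,0,0,1]]'
python3 - <<'E'
from h import *
c=np.array([.540,.0067]);a=np.radians(2.95);ex=np.array([np.cos(a),np.sin(a)]);ey=np.array([-ex[1],ex[0]])
for n,y in(("A",-.114),("B",-.070),("C",-.027),("D",.027),("E",.07),("F",.114)):print(n,np.round(c+ey*y,4))
q=c+ey*-.114
go(*q,.12,92.95)
E
```

```text
t: 2.38
position: [0.5294, -0.373, 0.0204]
ee_rot: [0.947, 0.321, -0.001, -0.001]
force: [0.2, -0.1, 0.6]
opening: 0.699
finger_force: 0.0
t: 2.88
position: [0.532, -0.3726, 0.0236]
ee_rot: [0.947, 0.322, 0.001, 0.001]
force: [-0.2, -0.3, -0.8]
opening: 0.434
finger_force: 45.1
t: 3.25
position: [0.5357, -0.3754, 0.1299]
ee_rot: [0.947, 0.322, 0.004, 0.006]
force: [0.9, -0.3, -0.8]
opening: 0.434
finger_force: 45.2
A [ 0.5459 -0.1071]
B [ 0.5436 -0.0632]
C [ 0.5414 -0.0203]
D [0.5386 0.0337]
E [0.5364 0.0766]
F [0.5341 0.1205]
now [ 0.533  -0.3734  0.1257] yaw 37.6 shift [ 0.1726 -0.2032  0.0047] turn -0.966
```

```bash
python3 -m inch '[[0.0345,-0.0406,-0.001,0,1],[0.0345,-0.0406,0,0,1],[0.0345,-0.0406,0,0,1],[0.0345,-0.0406,0,0,1],[0.0346,-0.0408,0,0,1]]'; python3 -m inch '[[0,0,0,-0.161,1],[0,0,0,-0.161,1],[0,0,0,-0.161,1],[0,0,0,-0.161,1],[0,0,0,-0.161,1]]';python3 -m inch '[[0,0,0,-0.161,1],[0,0,0,0,1]]'
python3 - <<'E'
from h import *
go(.5459,-.1071,.031,92.95)
s=cams.snapshot("wrist");save(s,"w2.png",1.4)
E
```

```text
t: 4.03
position: [0.5422, -0.1036, 0.1211]
ee_rot: [0.947, 0.322, -0.002, -0.001]
force: [0.2, -0.3, 0.1]
opening: 0.438
finger_force: 45.2
t: 4.65
position: [0.5422, -0.1052, 0.121]
ee_rot: [0.743, 0.669, -0.001, -0.002]
force: [0.0, -0.0, -0.3]
opening: 0.435
finger_force: 45.1
t: 4.9
position: [0.5424, -0.1053, 0.1213]
ee_rot: [0.69, 0.724, -0.001, -0.002]
force: [0.2, 0.4, -0.7]
opening: 0.433
finger_force: 45.1
now [ 0.5429 -0.1054  0.1218] yaw 92.8 shift [-0.0019  0.0032  0.0908] turn -0.003
```

View pics/w2.png

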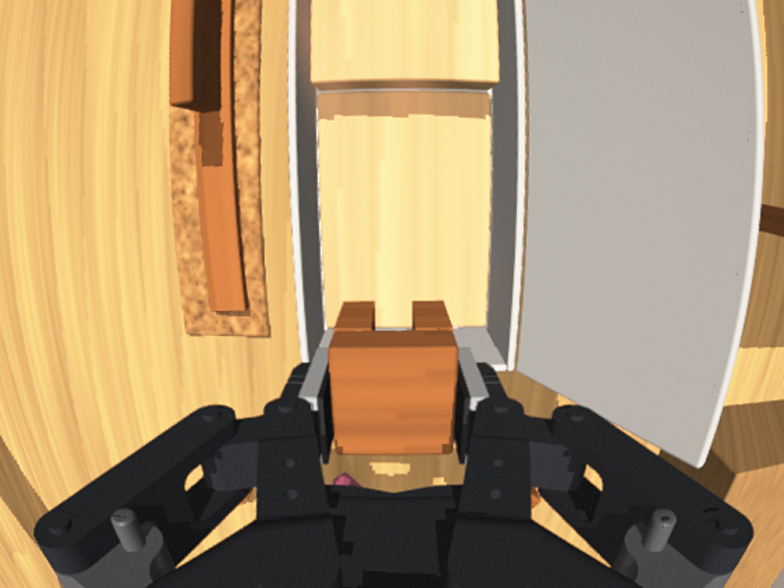

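The gate hangs upright over the deep end of the box, and the riser step is visible at row 85. I'll check the rim lines against the box pose.

Run:
```python
from h import *
p,th,M=down();s=cams.snapshot("wrist")
c=np.array([.540,.0067]);a=np.radians(2.95);ex=np.array([np.cos(a),np.sin(a)]);ey=np.array([-ex[1],ex[0]])
for P,z in (((292,100),.06),((299,250),.06),((524,100),.06),((519,250),.06),((304,360),.06),((517,368),.06),((405,86),.03)):
    w=wpx(s,[(P[0]/1.4,P[1]/1.4)],z,(p,M))[0]-c;print(P,"box xy",np.round([w@ex,w@ey],4))
go(.5459,-.1071,.031,92.95)
```

```text
(292, 100) box xy [-0.0473 -0.0112]
(299, 250) box xy [-0.0456 -0.0803]
(524, 100) box xy [ 0.0571 -0.0103]
(519, 250) box xy [ 0.0567 -0.0801]
(304, 360) box xy [-0.0464 -0.1357]
(517, 368) box xy [ 0.0608 -0.1406]
(405, 86) box xy [ 0.0039 -0.0009]
now [ 0.5441 -0.1058  0.1233] yaw 92.9 shift [-0.0014  0.0017  0.0923] turn -0.001
```

```bash
python3 -m inch '[[-0.0014,0.004,0.03,0,1],[0,0,0.03,0,1],[0,0,0.02,0,1],[0,0,0.0115,0,1],[0,0,0,0,1]]'; python3 -m inch '[[0,0,0,0,-0.12],[0,0,0,0,-0.12],[0,0,0,0,-0.12]]'
python3 -m inch '[[0,0,-0.05,0,-0.12],[0,0,-0.06,0,-0.3],[0,0,-0.05,0,-0.4]]'
python3 - <<'E'
from h import *
go(.56,-.22,.2,90)
s=cams.snapshot("top");c,a,g=topface(s,360,168,.024);print("brick",c,a,g);c,a,g=topface(s,359,239,.024);print("puck",c,a,g)
E
```

```text
t: 6.08
position: [0.5481, -0.107, 0.0315]
ee_rot: [0.689, 0.725, -0.0, -0.0]
force: [-0.5, -0.2, -0.2]
opening: 0.434
finger_force: 45.4
t: 6.45
position: [0.5486, -0.1071, 0.0324]
ee_rot: [0.689, 0.725, 0.0, 0.0]
force: [1.0, -0.3, -0.2]
opening: 0.563
finger_force: 0.0
t: 6.82
position: [0.5486, -0.1071, 0.1943]
ee_rot: [0.689, 0.725, 0.0, 0.001]
force: [0.1, -0.3, -0.4]
opening: 0.7
finger_force: 0.0
now [ 0.5515 -0.1079  0.198 ] yaw 92.9 shift [-0.1124  0.0028 -0.0016] turn 0.051
brick [ 0.62353864 -0.26153229] (16.20702362060547, 43.152427673339844) 55.24565887451172
puck [ 0.42540826 -0.25369724] (39.46417236328125, 40.87733459472656) 52.48287582397461
```

```bash
python3 -m inch '[[-0.0506,0.0235,-0.002,0,-0.4],[-0.0506,0.0235,0,0,-0.4],[-0.0506,0.0235,0,0,-0.4],[0,0,0,0.169,-0.4],[0,0,0,0.169,-0.4]]'; python3 -m inch '[[0,0,0,0.169,-0.4],[0,0,0,0.169,-0.4],[0,0,0,0,-0.4]]'
python3 - <<'E'
from h import *
q,ab,a=wmeasure(.6294,-.256,.024)
go(*q,.006,a);go(*q,.006,a+90)
E
```

```text
t: 7.65
position: [0.6246, -0.2552, 0.1899]
ee_rot: [0.803, 0.596, -0.001, -0.003]
force: [-0.4, 0.0, -0.4]
opening: 0.696
finger_force: 0.0
t: 8.02
position: [0.6247, -0.2542, 0.1908]
ee_rot: [0.89, 0.456, -0.001, -0.002]
force: [0.1, 0.3, -0.2]
opening: 0.697
finger_force: 0.0
found [ 0.6332 -0.2548] [27.8 35.3] 54.5
now [ 0.626  -0.2549  0.1932] yaw 54.3 shift [0.0043 0.006  0.1872] turn -0.005
now [ 0.6263 -0.255   0.1938] yaw 54.2 shift [0.0042 0.0055 0.1878] turn -1.576
```

```bash
python3 -m inch '[[0.0042,0.0057,0.05,0,-0.4],[0,0,0.05,0,-0.4],[0,0,0.05,0,-0.4],[0,0,0.03,0,-0.4],[0,0,0.0095,0,-0.4]]'; python3 -m inch '[[0,0,0,0,1],[0,0,0,0,1],[0,0,0,0,1],[0,0,0,0,1]]' 40
python3 -m inch '[[0,0,-0.06,0,1],[0,0,-0.06,0,1],[0,0,-0.06,0,1],[0,0,0,0,1]]'
python3 - <<'E'
from h import *
go(.536,.1205,.18,92.95)
E
```

```text
t: 9.15
position: [0.6313, -0.2539, 0.0014]
ee_rot: [0.89, 0.456, -0.002, -0.002]
force: [0.0, -0.4, -0.7]
opening: 0.702
finger_force: 0.0
t: 9.65
position: [0.6341, -0.2553, 0.0055]
ee_rot: [0.89, 0.455, 0.001, 0.001]
force: [0.5, 0.1, 0.4]
opening: 0.435
finger_force: 42.9
t: 10.15
position: [0.6382, -0.2571, 0.1932]
ee_rot: [0.89, 0.455, 0.005, 0.006]
force: [0.9, -0.1, -0.4]
opening: 0.431
finger_force: 43.0
now [ 0.6351 -0.2557  0.188 ] yaw 54.2 shift [ 0.2471 -0.3005  0.0064] turn -0.676
```

```bash
python3 -m inch '[[0.0353,-0.0429,0,0,1],[0.0353,-0.0429,0,0,1],[0.0353,-0.0429,0,0,1],[0.0353,-0.0429,0,0,1],[0.0353,-0.0429,0,0,1]]'; python3 -m inch '[[0.0353,-0.0429,0,0,1],[0.0353,-0.0429,0,0,1],[0,0,0,-0.169,1],[0,0,0,-0.169,1],[0,0,0,-0.169,1]]';python3 -m inch '[[0,0,0.04,-0.169,1],[0,0,0.04,0,1],[0,0,0,0,1]]'
python3 - <<'E'
from h import *
go(.538,.1205,.0365,92.95)
p,th,M=down();s=cams.snapshot("wrist");save(s,"w3.png",1.4)
s=cams.snapshot("top");save(s,"t3.png",1.42)
for n,(u,v,z) in {"post":(169,163,.046),"low":(172,200,.024),"drum":(128,237,.046),"puck":(359,239,.024)}.items():
    c,a,g=topface(s,u,v,z);print(n,np.round(c,4),np.round(a,1),round(g,1))
E
```

```text
t: 10.92
position: [0.56, 0.0154, 0.1815]
ee_rot: [0.89, 0.455, -0.002, -0.001]
force: [0.1, 0.6, -0.3]
opening: 0.429
finger_force: 43.0
t: 11.55
position: [0.5322, 0.1213, 0.1815]
ee_rot: [0.745, 0.667, -0.002, -0.002]
force: [-0.3, 0.1, -0.4]
opening: 0.436
finger_force: 43.1
t: 11.92
position: [0.5287, 0.1204, 0.0986]
ee_rot: [0.689, 0.725, -0.005, -0.004]
force: [0.3, 0.2, -0.6]
opening: 0.437
finger_force: 43.1
now [0.532  0.1208 0.1019] yaw 92.9 shift [-0.0006  0.0063  0.0654] turn -0.001
post [0.6164 0.2733] [44.3 18. ] 5.4
low [0.5251 0.2637] [16. 40.] 83.0
drum [0.4216 0.356 ] [38.6 38.2] 57.5
puck [ 0.4256 -0.2692] [ 8.7 31.2] 88.3
```

View pics/w3.png

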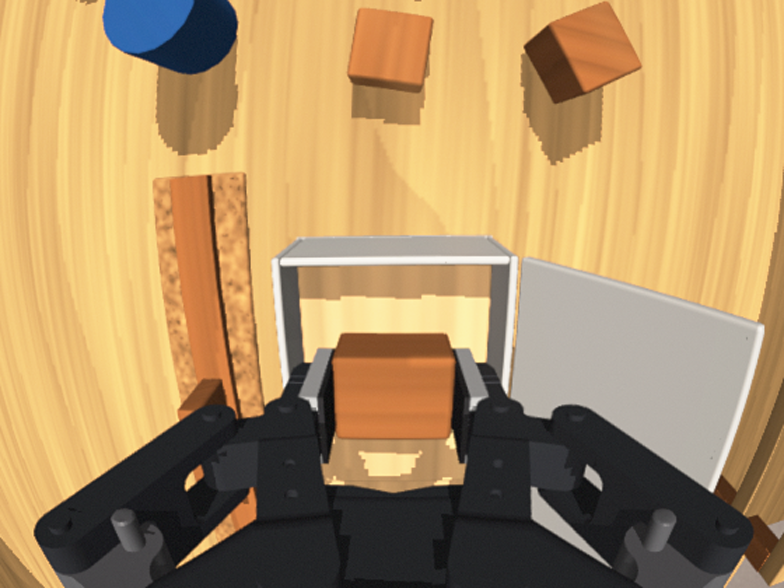

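The brick is held over the shallow half, seemingly well centred between the front rim (col 274) and rear rim (col 517), with the end rim at row 260.

Run:
```python
from h import *
p,th,M=down();s=cams.snapshot("wrist")
c=np.array([.540,.0067]);a=np.radians(2.95);ex=np.array([np.cos(a),np.sin(a)]);ey=np.array([-ex[1],ex[0]])
W=wpx(s,np.array([(274,259),(517,258),(278,350),(513,350),(395,240)])/1.4,.06,(p,M))
print(p);print(np.round([[ (w-c)@ex,(w-c)@ey] for w in W],4))
```

```text
[0.53518285 0.12129294 0.10541176]
[[-0.0498  0.1462]
 [ 0.0543  0.1467]
 [-0.0512  0.1041]
 [ 0.0558  0.1041]
 [ 0.0019  0.154 ]]
```

```bash
python3 -m inch '[[0,0.001,0.03,0,1],[0,0,0.03,0,1],[0,0,0.009,0,1],[0,0,0,0,1],[0,0,0,0,1]]'; python3 -m inch '[[0,0,0,0,-0.12],[0,0,0,0,-0.12],[0,0,0,0,-0.12]]'
python3 -m inch '[[0,0,-0.05,0,-0.12],[0,0,-0.06,0,-0.3],[0,0,-0.055,0,-0.4],[0,0,0,0,-0.4],[0,0,0,0,-0.4]]'
python3 - <<'E'
from h import *
go(.5237,.2521,.18,83.7)
s=cams.snapshot("top")
for n,(u,v,z) in {"post":(169,163,.046),"low":(172,200,.024),"puck":(359,239,.024)}.items():
    c,a,g=topface(s,u,v,z);print(n,np.round(c,4),np.round(a,1),round(g,1))
E
```

```text
t: 13.15
position: [0.5361, 0.1213, 0.0359]
ee_rot: [0.689, 0.725, 0.001, 0.0]
force: [0.6, -0.1, -0.3]
opening: 0.438
finger_force: 43.4
t: 13.52
position: [0.5354, 0.1213, 0.0353]
ee_rot: [0.689, 0.725, 0.0, 0.0]
force: [-0.3, 0.3, 0.6]
opening: 0.56
finger_force: 0.0
t: 14.15
position: [0.5349, 0.1212, 0.2]
ee_rot: [0.689, 0.725, -0.0, -0.0]
force: [0.3, -0.7, 0.5]
opening: 0.699
finger_force: 0.0
now [0.5342 0.1211 0.1988] yaw 92.9 shift [ 0.1314 -0.0037  0.0188] turn 0.161Traceback (most recent call last):
  File "<stdin>", line 5, in <module>
  File "h.py", line 21, in topface
    cs=max(cv2.findContours(m,0,1)[0],key=cv2.contourArea)[:,0,:]
       ~~~^^^^^^^^^^^^^^^^^^^^^^^^^^^^^^^^^^^^^^^^^^^^^^^^
ValueError: max() iterable argument is empty
```

```bash
python3 -m inch '[[0.044,-0.001,0,0.08,-0.4],[0.044,-0.001,0,0.08,-0.4],[0.044,-0.001,0,0,-0.4],[0,0,0,0,-0.4],[0,0,0,0,-0.4]]'
python3 - <<'E'
from h import *
q,ab,a=wmeasure(.524,.252,.024)
go(*q,.0045,a)
E
```

```text
t: 14.98
position: [0.5354, 0.2525, 0.1988]
ee_rot: [0.744, 0.668, -0.001, -0.0]
force: [-0.4, -0.3, -0.3]
opening: 0.698
finger_force: 0.0
found [0.5273 0.2538] [36.3 36.8] 85.0
now [0.5362 0.252  0.2002] yaw 83.7 shift [ 0.0008 -0.009   0.1957] turn -0.023
```

```bash
python3 -m inch '[[0.0008,-0.009,0.05,-0.023,-0.4],[0,0,0.05,0,-0.4],[0,0,0.05,0,-0.4],[0,0,0.03,0,-0.4],[0,0,0.0157,0,-0.4]]'; python3 -m inch '[[0,0,0,0,-0.4],[0,0,0,0,1],[0,0,0,0,1],[0,0,0,0,1],[0,0,0,0,1]]' 40
python3 -m inch '[[0,0,-0.04,0,1],[0,0,-0.06,0,1],[0,0,0,-0.138,1],[0,0,0,0,1],[0,0,0,0,1]]'
python3 - <<'E'
from h import *
go(.5384,.0766,.0355,92.95)
E
```

```text
t: 15.95
position: [0.5262, 0.2539, 0.0027]
ee_rot: [0.737, 0.676, -0.001, -0.001]
force: [0.1, 0.4, 0.3]
opening: 0.699
finger_force: 0.0
t: 16.58
position: [0.5292, 0.2555, 0.0066]
ee_rot: [0.737, 0.676, 0.002, 0.001]
force: [-0.7, -0.5, 6.6]
opening: 0.433
finger_force: 42.2
t: 17.2
position: [0.5262, 0.2543, 0.1035]
ee_rot: [0.689, 0.725, -0.001, -0.001]
force: [0.3, 0.0, -1.0]
opening: 0.436
finger_force: 41.4
now [0.5263 0.2543 0.1033] yaw 92.9 shift [-0.1781  0.0033  0.068 ] turn -0.001
```

```bash
python3 -m inch '[[-0.0594,0.0011,0,0,1],[-0.0594,0.0011,0,0,1],[-0.0593,0.0011,0,0,1],[0,0,0.02,0,1],[0,0,0,0,1]]'
python3 -m inch '[[0,0,0.03,0,1],[0,0,0.0175,0,1],[0,0,0,0,1],[0,0,0,0,1]]';  python3 -m inch '[[0,0,0,0,-0.12],[0,0,0,0,-0.12],[0,0,0,0,-0.12]]'
python3 -m inch '[[0,0,-0.05,0,-0.12],[0,0,-0.06,0,-0.3],[0,0,-0.055,0,-0.4],[0,0,0,0,-0.4],[0,0,0,0,-0.4]]'
python3 - <<'E'
from h import *
go(.6224,.2595,.18,34.2)
s=cams.snapshot("top");save(s,"t4.png",1.42)
c,a,g=topface(s,169,163,.046);print(c,a,g)
E
```

```text
t: 17.98
position: [0.5379, 0.0761, 0.0826]
ee_rot: [0.689, 0.724, -0.002, -0.002]
force: [-0.1, 0.5, -0.3]
opening: 0.434
finger_force: 41.4
t: 18.48
position: [0.5399, 0.0776, 0.037]
ee_rot: [0.688, 0.726, -0.0, -0.0]
force: [-0.2, -0.5, -0.7]
opening: 0.436
finger_force: 43.2
t: 18.85
position: [0.54, 0.0771, 0.0373]
ee_rot: [0.688, 0.725, 0.0, 0.0]
force: [-0.5, -0.3, -0.5]
opening: 0.56
finger_force: 0.0
t: 19.48
position: [0.5395, 0.077, 0.2019]
ee_rot: [0.688, 0.725, -0.0, -0.0]
force: [0.8, -0.7, -0.7]
opening: 0.698
finger_force: 0.0
now [0.5387 0.077  0.2006] yaw 93.0 shift [0.178  0.0932 0.0204] turn 1.026
[0.62253339 0.25901846] (39.53831481933594, 40.24742889404297) 34.1893310546875
```

View pics/t4.png

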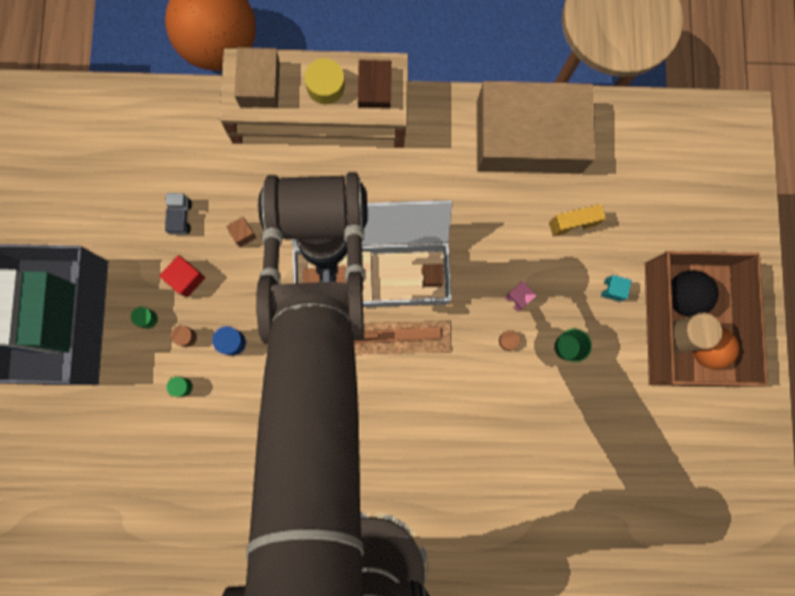

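The arm is over the box, the gate sits in the deep right end, and the post is still at native (169,163). The post comes next.

```bash
python3 -m inch '[[0.0445,0.0233,0,0,-0.4],[0.0445,0.0233,0,0,-0.4],[0.0445,0.0233,0,0,-0.4],[0.0445,0.0233,0,0,-0.4],[0,0,0,-0.1817,-0.4]]'
python3 -m inch '[[0,0,0,-0.1817,-0.4],[0,0,0,-0.1817,-0.4],[0,0,0,0,-0.4],[0,0,0,0,-0.4]]'
python3 - <<'E'
from h import *
q,ab,a=wmeasure(.6225,.259,.046)
go(*q,.023,a);go(*q,.023,a+90)
E
```

```text
t: 20.3
position: [0.6239, 0.263, 0.1997]
ee_rot: [0.617, 0.787, -0.0, -0.001]
force: [0.7, -1.1, 0.3]
opening: 0.7
finger_force: 0.0
t: 20.8
position: [0.6233, 0.2595, 0.201]
ee_rot: [0.469, 0.883, -0.001, -0.001]
force: [0.5, 0.6, 0.0]
opening: 0.7
finger_force: 0.0
found [0.6251 0.2607] [36.4 36.7] 32.0
now [0.6237 0.2596 0.2021] yaw 124.2 shift [1.000e-04 1.700e-03 1.791e-01] turn 1.609
now [0.6238 0.2596 0.2022] yaw 124.2 shift [1.000e-04 1.600e-03 1.792e-01] turn 0.038
```

```bash
python3 -m inch '[[0,0.0016,0.05,0.02,-0.4],[0,0,0.05,0,-0.4],[0,0,0.05,0,-0.4],[0,0,0.029,0,-0.4],[0,0,0,0,-0.4]]'; python3 -m inch '[[0,0,0,0,1],[0,0,0,0,1],[0,0,0,0,1],[0,0,0,0,1]]' 40
python3 -m inch '[[0,0,-0.06,0,1],[0,0,-0.06,0,1],[0,0,-0.06,0.1755,1],[0,0,0,0.1755,1],[0,0,0,0.1755,1]]'
python3 -m inch '[[0,0,0,0,1],[0,0,0,0,1]]'
python3 - <<'E'
from h import *
go(.5456,-.0632,.2,92.95)
E
```

```text
t: 21.92
position: [0.6221, 0.2595, 0.0196]
ee_rot: [0.477, 0.879, -0.003, -0.002]
force: [-0.0, 0.3, 0.4]
opening: 0.7
finger_force: 0.0
t: 22.42
position: [0.6267, 0.2612, 0.0253]
ee_rot: [0.477, 0.879, 0.001, 0.001]
force: [-0.3, 0.4, 5.9]
opening: 0.434
finger_force: 41.5
t: 23.05
position: [0.6254, 0.2607, 0.2048]
ee_rot: [0.691, 0.723, 0.001, 0.001]
force: [-0.3, -1.0, -0.6]
opening: 0.438
finger_force: 40.7
t: 23.3
position: [0.6247, 0.2605, 0.2026]
ee_rot: [0.688, 0.726, -0.0, -0.0]
force: [-0.4, -0.6, -0.8]
opening: 0.436
finger_force: 40.7
now [0.6248 0.2605 0.2026] yaw 93.0 shift [-0.3191 -0.096   0.0027] turn 0.001
```

```bash
python3 -m inch '[[-0.0532,-0.016,0,0,1],[-0.0532,-0.016,0,0,1],[-0.0532,-0.016,0,0,1],[-0.0532,-0.016,0,0,1],[-0.0532,-0.016,0,0,1]]'
python3 -m inch '[[-0.0532,-0.016,0.03,0,1],[0,0,0.06,0,1],[0,0,0,0,1],[0,0,0,0,1],[0,0,0,0,1]]'
python3 - <<'E'
from h import *
p,th,M=down();s=cams.snapshot("wrist");save(s,"w5.png",1.4)
go(.5456,-.0632,.0325,92.95)
E
```

```text
t: 24.08
position: [0.5582, -0.0108, 0.2032]
ee_rot: [0.689, 0.725, 0.0, 0.0]
force: [-0.4, -0.4, -0.7]
opening: 0.438
finger_force: 40.7
t: 24.7
position: [0.548, -0.0623, 0.1161]
ee_rot: [0.688, 0.725, 0.001, 0.002]
force: [-0.2, -0.9, 0.3]
opening: 0.434
finger_force: 40.7
now [ 0.5462 -0.0623  0.1145] yaw 92.9 shift [-0.0008 -0.0008  0.082 ] turn -0.0
```

View pics/w5.png

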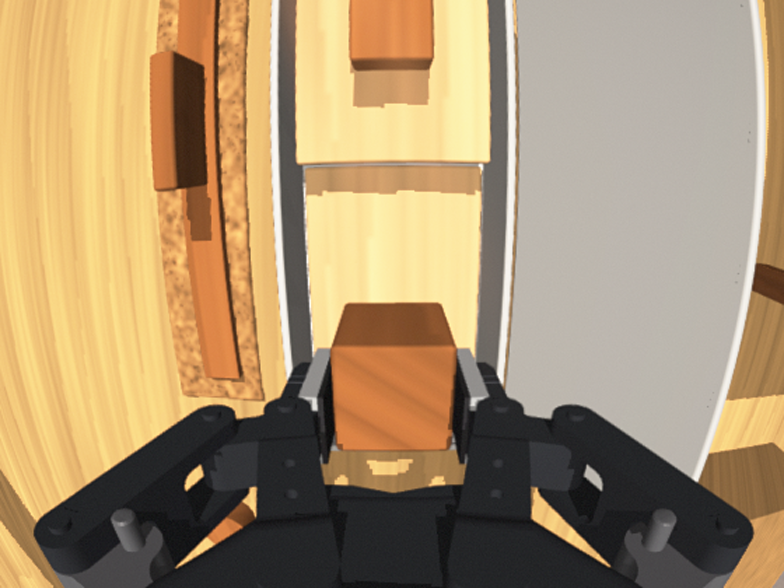

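The post is centred above the middle of the deep half; the tile lies ahead and the stick's grip shows at (165,120). Lowering it now.

```bash
python3 -m inch '[[-0.0008,-0.0008,0.03,0,1],[0,0,0.03,0,1],[0,0,0.0215,0,1],[0,0,0,0,1],[0,0,0,0,1]]'; python3 -m inch '[[0,0,0,0,-0.12],[0,0,0,0,-0.12],[0,0,0,0,-0.12]]'
python3 -m inch '[[0,0,-0.05,0,-0.12],[0,0,-0.06,0,-0.3],[0,0,-0.055,0,-0.4],[0,0,0,0,-0.4],[0,0,0,0,-0.4]]'
python3 - <<'E'
from h import *
go(.426,-.254,.2,93)
s=cams.snapshot("top");c,a,g=topface(s,359,239,.024);print("puck",c,a,g)
c,a,g=topface(s,128,237,.046);print("drum",c,a,g)
E
```

```text
t: 25.68
position: [0.5447, -0.0634, 0.0319]
ee_rot: [0.689, 0.725, -0.0, -0.0]
force: [0.0, -0.5, -0.3]
opening: 0.436
finger_force: 44.7
t: 26.05
position: [0.5448, -0.0634, 0.032]
ee_rot: [0.689, 0.725, 0.0, 0.0]
force: [0.5, -0.3, -0.5]
opening: 0.556
finger_force: 0.0
t: 26.68
position: [0.5442, -0.0632, 0.1967]
ee_rot: [0.689, 0.725, -0.0, -0.0]
force: [-0.2, -0.5, -1.0]
opening: 0.699
finger_force: 0.0
now [ 0.5434 -0.0631  0.1954] yaw 92.9 shift [-0.1847 -0.127  -0.0044] turn -0.002
puck [ 0.42551996 -0.25380234] (39.48810577392578, 40.53170394897461) 55.62158203125
drum [0.42165787 0.35601239] (38.635555267333984, 38.94922637939453) 55.95615005493164
```

```bash
python3 -m inch '[[-0.0462,-0.0318,-0.004,0,-0.4],[-0.0462,-0.0318,0,0,-0.4],[-0.0462,-0.0318,0,0,-0.4],[-0.0462,-0.0318,0,0,-0.4],[0,0,0,0,-0.4]]'
python3 -m inch '[[0,0,0,0,-0.4]]'
python3 - <<'E'
from h import *
q,ab,a=wmeasure(.4255,-.254,.024)
go(*q,.006,93)
E
```

```text
t: 27.5
position: [0.4246, -0.2568, 0.1996]
ee_rot: [0.691, 0.723, -0.001, -0.001]
force: [-0.5, 0.2, -0.1]
opening: 0.699
finger_force: 0.0
t: 27.62
position: [0.4265, -0.2539, 0.1999]
ee_rot: [0.689, 0.724, 0.0, -0.001]
force: [0.2, 0.3, 0.4]
opening: 0.698
finger_force: 0.0
found [ 0.4291 -0.2544] [35.9 35.9] 48.2
now [ 0.4276 -0.2533  0.2007] yaw 93.0 shift [-0.0012  0.0015  0.1947] turn 0.0
```

```bash
python3 -m inch '[[-0.001,0.0015,0.05,0,-0.4],[0,0,0.05,0,-0.4],[0,0,0.05,0,-0.4],[0,0,0.0445,0,-0.4],[0,0,0,0,-0.4]]'; python3 -m inch '[[0,0,0,0,1],[0,0,0,0,1],[0,0,0,0,1],[0,0,0,0,1]]' 40
python3 -m inch '[[0,0,-0.06,0,1],[0,0,-0.06,0,1],[0,0,-0.06,0,1],[0,0,0,0,1],[0,0,0,0,1]]'
python3 - <<'E'
from h import *
go(.5406,.0337,.2,92.95)
E
```

```text
t: 28.6
position: [0.4254, -0.2525, 0.003]
ee_rot: [0.689, 0.725, -0.001, -0.005]
force: [-0.4, 0.6, 0.3]
opening: 0.698
finger_force: 0.0
t: 29.1
position: [0.4303, -0.2564, 0.0084]
ee_rot: [0.689, 0.725, 0.0, 0.002]
force: [-0.3, 1.1, 7.9]
opening: 0.429
finger_force: 40.6
t: 29.72
position: [0.4282, -0.2551, 0.1865]
ee_rot: [0.689, 0.725, 0.0, 0.0]
force: [0.1, 0.0, -0.9]
opening: 0.428
finger_force: 40.2
now [ 0.4275 -0.2545  0.1852] yaw 92.9 shift [ 0.2822  0.1275 -0.0146] turn -0.001
```

```bash
python3 -m inch '[[0.047,0.0212,0,0,1],[0.047,0.0212,0,0,1],[0.047,0.0212,0,0,1],[0.047,0.0212,0,0,1],[0.047,0.0213,0,0,1]]'
python3 -m inch '[[0.047,0.0213,0.03,0,1],[0,0,0.05,0,1],[0,0,0,0,1],[0,0,0,0,1],[0,0,0,0,1]]'
python3 - <<'E'
from h import *
go(.5406,.0337,.037,92.95)
E
```

```text
t: 30.5
position: [0.5219, -0.0135, 0.1844]
ee_rot: [0.689, 0.725, -0.001, -0.001]
force: [0.2, -0.6, 0.1]
opening: 0.428
finger_force: 40.2
t: 31.12
position: [0.5431, 0.0321, 0.1084]
ee_rot: [0.689, 0.724, 0.001, 0.001]
force: [-0.2, -0.3, 0.7]
opening: 0.423
finger_force: 40.3
now [0.543  0.0321 0.1083] yaw 92.8 shift [ 0.0017 -0.0026  0.0713] turn -0.002
```

```bash
python3 -m inch '[[0.0017,-0.0026,0.03,0,1],[0,0,0.03,0,1],[0,0,0.0105,0,1],[0,0,0,0,1],[0,0,0,0,1]]'; python3 -m inch '[[0,0,0,0,-0.12],[0,0,0,0,-0.12],[0,0,0,0,-0.12]]'
python3 -m inch '[[0,0,-0.05,0,-0.12],[0,0,-0.06,0,-0.3],[0,0,-0.055,0,-0.4],[0,0,0,0,-0.4],[0,0,0,0,-0.4]]'
python3 - <<'E'
from h import *
go(.4217,.3565,.2,90)
s=cams.snapshot("top")
c,a,g=topface(s,128,237,.046);print("drum",c,a,g)
E
```

```text
t: 31.9
position: [0.5397, 0.0342, 0.0368]
ee_rot: [0.689, 0.725, 0.001, 0.001]
force: [-0.5, 0.2, -0.5]
opening: 0.424
finger_force: 44.9
t: 32.28
position: [0.5389, 0.0344, 0.036]
ee_rot: [0.689, 0.725, 0.0, 0.0]
force: [-0.4, -0.1, -0.5]
opening: 0.559
finger_force: 0.0
t: 32.9
position: [0.5384, 0.0344, 0.2006]
ee_rot: [0.689, 0.725, -0.0, -0.0]
force: [-0.4, 0.7, -0.4]
opening: 0.698
finger_force: 0.0
now [0.5376 0.0344 0.1994] yaw 92.9 shift [ 3.276e-01 -9.940e-02 -3.000e-04] turn 0.051
drum [0.42149393 0.35592371] (38.437164306640625, 38.38438415527344) 55.95567321777344
```

```bash
python3 -m inch '[[0.0546,-0.0166,0,0,-0.4],[0.0546,-0.0166,0,0,-0.4],[0.0546,-0.0166,0,0,-0.4],[0.0546,-0.0166,0,0,-0.4],[0.0546,-0.0165,0,0,-0.4]]'
python3 -m inch '[[0.0546,-0.0165,0,0,-0.4],[0,0,0,0,-0.4],[0,0,0,0,-0.4],[0,0,0,0,-0.4]]'
python3 - <<'E'
from h import *
q,ab,a=wmeasure(.4215,.356,.046)
go(*q,.0235,93)
E
```

```text
t: 33.72
position: [0.4408, 0.304, 0.1995]
ee_rot: [0.689, 0.725, -0.001, -0.0]
force: [0.3, 0.6, -0.0]
opening: 0.701
finger_force: 0.0
t: 34.22
position: [0.4232, 0.3551, 0.2002]
ee_rot: [0.69, 0.724, -0.001, 0.0]
force: [0.5, 0.2, -0.3]
opening: 0.7
finger_force: 0.0
found [0.4233 0.3568] [35.7 36.2] 17.3
now [0.4235 0.3558 0.201 ] yaw 92.8 shift [ 0.001  -0.0002  0.1775] turn -0.003
```

```bash
python3 -m inch '[[0.001,0,0.05,0,-0.4],[0,0,0.05,0,-0.4],[0,0,0.05,0,-0.4],[0,0,0.0275,0,-0.4],[0,0,0,0,-0.4]]'; python3 -m inch '[[0,0,0,0,1],[0,0,0,0,1],[0,0,0,0,1],[0,0,0,0,1]]' 40
python3 -m inch '[[0,0,-0.06,0,1],[0,0,-0.06,0,1],[0,0,-0.06,0,1],[0,0,0,0,1],[0,0,0,0,1]]'
python3 - <<'E'
from h import *
go(.5434,-.0203,.2,92.95)
E
```

```text
t: 35.2
position: [0.4209, 0.3558, 0.0209]
ee_rot: [0.689, 0.725, -0.003, -0.001]
force: [-0.2, -0.7, 0.6]
opening: 0.7
finger_force: 0.0
t: 35.7
position: [0.4244, 0.3586, 0.0253]
ee_rot: [0.689, 0.725, 0.002, 0.0]
force: [-0.8, -0.4, 6.5]
opening: 0.43
finger_force: 40.6
t: 36.33
position: [0.4224, 0.3571, 0.2031]
ee_rot: [0.689, 0.725, -0.0, -0.0]
force: [0.7, -0.2, -0.7]
opening: 0.43
finger_force: 40.3
now [0.4217 0.3566 0.2017] yaw 92.9 shift [-0.3826  0.1025  0.0021] turn -0.001
```

```bash
python3 -m inch '[[-0.0547,0.0147,0,0,1],[-0.0547,0.0147,0,0,1],[-0.0547,0.0146,0,0,1],[-0.0547,0.0146,0,0,1],[-0.0546,0.0146,0,0,1]]'
python3 -m inch '[[-0.0546,0.0146,0,0,1],[-0.0546,0.0147,0,0,1],[0,0,0.05,0,1],[0,0,0.03,0,1],[0,0,0,0,1]]'
python3 -m inch '[[0,0,0,0,1],[0,0,0,0,1]]'
python3 - <<'E'
from h import *
p,th,M=down();s=cams.snapshot("wrist");save(s,"w6.png",1.4)
go(.5434,-.0203,.033,92.95)
E
```

```text
t: 37.1
position: [0.5091, 0.0863, 0.2015]
ee_rot: [0.689, 0.725, -0.001, -0.001]
force: [0.3, -0.1, -1.4]
opening: 0.425
finger_force: 40.3
t: 37.72
position: [0.5404, -0.0192, 0.1187]
ee_rot: [0.689, 0.725, -0.003, -0.004]
force: [-0.2, 0.1, -0.5]
opening: 0.429
finger_force: 40.3
t: 37.98
position: [0.5461, -0.0193, 0.125]
ee_rot: [0.689, 0.725, 0.001, 0.001]
force: [1.9, -0.1, -0.8]
opening: 0.43
finger_force: 40.3
now [ 0.5452 -0.0193  0.1242] yaw 92.9 shift [-0.0009 -0.002   0.0912] turn -0.001
```

View pics/w6.png

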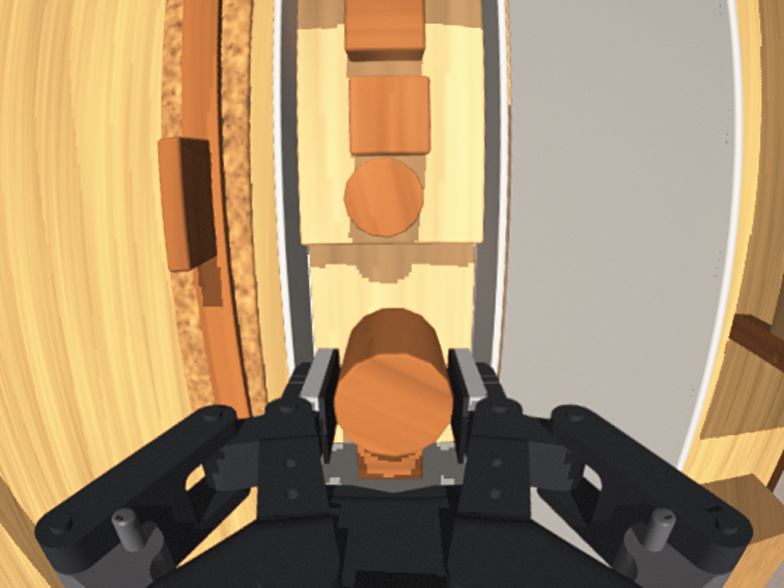

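The low blocks stand on the riser with the puck's edge at row 237 inside its end at row 243, and the post shows behind the drum at (390,465). I'll lower the drum and then locate the stick's grip.

```bash
python3 -m inch '[[-0.0009,-0.002,0.03,0,1],[0,0,0.03,0,1],[0,0,0.0315,0,1],[0,0,0,0,1],[0,0,0,0,1]]'; python3 -m inch '[[0,0,0,0,-0.12],[0,0,0,0,-0.12],[0,0,0,0,-0.12]]'
python3 -m inch '[[0,0,-0.05,0,-0.12],[0,0,-0.06,0,-0.3],[0,0,-0.055,0,-0.4],[0,-0.06,0,0,-0.4],[0,-0.05,0,0,-0.4]]'
python3 -m inch '[[-0.03,0,0,0,-0.4],[0,0,0,0,-0.4],[0,0,0,0,-0.4]]'
python3 - <<'E'
from h import *
p,th,M=down();s=cams.snapshot("wrist");save(s,"w7.png",1.4)
s=cams.snapshot("top");save(s,"t7.png",1.42);print(p,th)
E
```

```text
t: 38.95
position: [0.5428, -0.0204, 0.032]
ee_rot: [0.689, 0.725, -0.0, -0.0]
force: [-0.2, -0.2, -0.2]
opening: 0.428
finger_force: 46.4
t: 39.33
position: [0.543, -0.0204, 0.0323]
ee_rot: [0.689, 0.725, 0.0, 0.0]
force: [-0.7, -0.0, 0.5]
opening: 0.563
finger_force: 0.0
t: 39.95
position: [0.432, -0.0261, 0.198]
ee_rot: [0.689, 0.725, 0.0, 0.001]
force: [-0.2, -0.7, -0.5]
opening: 0.701
finger_force: 0.0
t: 40.33
position: [0.4349, -0.0557, 0.1972]
ee_rot: [0.689, 0.725, 0.0, 0.0]
force: [0.2, 0.5, -0.1]
opening: 0.696
finger_force: 0.0
[ 0.43487887 -0.0555398   0.19706423] 92.90395012049883
```

View pics/w7.png

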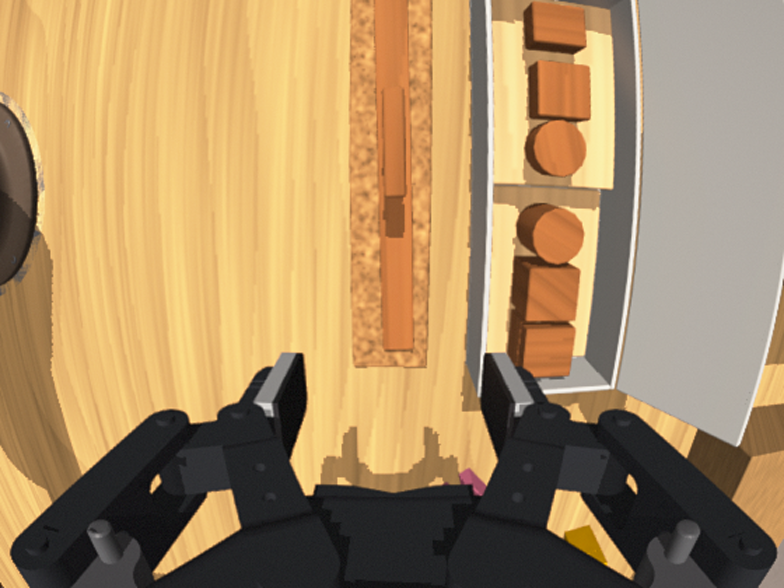

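All six blocks stand in the box: three low on the riser and three tall in the deep half. The stick's grip top spans about (384–405, 86–196) in the scaled view. Measuring it.

Run:
```python
from h import *
p,th,M=down();s=cams.snapshot("wrist");cv2.imwrite("pics/s1.png",cv2.resize(s["frame"][30:280,235:320,::-1],None,fx=3,fy=3)[:590])
G=wpx(s,np.array([(384,86),(405,86),(406,196),(385,196)])/1.4,.054,(p,M))
E=wpx(s,np.array([(385,350),(412,350),(375,0),(411,0)])/1.4,.012,(p,M))
print("grip",np.round(G,4).tolist(),G.mean(0));d=G[0]+G[1]-G[2]-G[3];print("len",np.hypot(*d)/2,"yaw",np.degrees(np.arctan2(-d[0],d[1])))
print("blade",np.round(E,4).tolist());d=E[2]+E[3]-E[0]-E[1];print("yaw",np.degrees(np.arctan2(-d[0],d[1])))
S=wpx(s,np.array([(355,367),(427,367),(350,100),(432,100)])/1.4,.004,(p,M));print("strip",np.round(S,4).tolist())
B=wpx(s,np.array([(470,405),(480,405),(618,388),(640,100),(470,100)])/1.4,.06,(p,M));print("box",np.round(B,4).tolist())
g=G.mean(0);go(*g,.12,93)
```

```text
grip [[0.4226, 0.0644], [0.4354, 0.0651], [0.4398, -0.004], [0.4268, -0.0047]] [0.4311301  0.03019092]
len 0.06919749237872531 yaw 3.5297082692756967
blade [[0.4318, -0.1253], [0.4528, -0.1242], [0.4113, 0.138], [0.437, 0.1394]]
yaw 3.932430440246543
strip [[0.4082, -0.1451], [0.4664, -0.142], [0.3971, 0.0618], [0.4562, 0.0648]]
box [[0.4935, -0.1445], [0.5007, -0.1444], [0.6082, -0.1308], [0.5915, 0.0762], [0.475, 0.0584]]
now [ 0.4344 -0.0558  0.1968] yaw 92.9 shift [0.086  0.0011 0.0768] turn -0.001
```

View pics/s1.png

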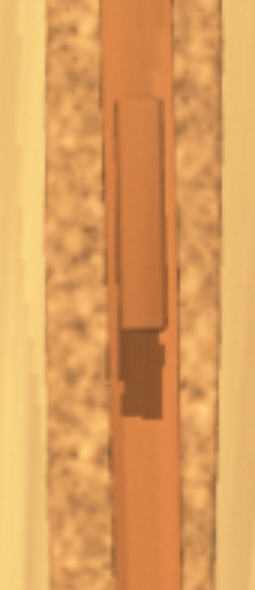

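```bash
python3 -m inch '[[0.043,0.0005,0.02,-0.011,0],[0.043,0.0005,0.02,0,0],[0,0,0.037,0,0],[0,0,0.04,0,0],[0,0,0.04,0,0]]'; python3 -m inch '[[0,0,0.018,0,0],[0,0,0,0,0],[0,0,0,0,0],[0,0,0,0,0]]'
python3 - <<'E'
from h import *
go(.4311,.0302,.022,93.6)
E
```

```text
t: 41.55
position: [0.4311, 0.0302, 0.0391]
ee_rot: [0.685, 0.729, 0.0, 0.001]
force: [0.3, 0.7, 0.1]
opening: 0.497
finger_force: 0.0
t: 42.05
position: [0.4319, 0.0299, 0.0231]
ee_rot: [0.685, 0.729, 0.001, 0.001]
force: [0.4, 0.4, -0.2]
opening: 0.501
finger_force: 0.0
now [0.4316 0.0299 0.0229] yaw 93.5 shift [ 0.0003 -0.0005  0.0009] turn -0.001
```

```bash
python3 -m inch '[[0,0,0,0,1],[0,0,0,0,1],[0,0,0,0,1],[0,0,0,0,1],[0,0,0,0,1]]' 60
python3 -m inch '[[0,0,-0.03,0,1],[0,0,-0.04,0,1],[0,0,-0.025,0.009,1],[0,0,0,0,1],[0,0,0,0,1]]'
python3 - <<'E'
from h import *
go(.5001,.0050,.085,92.95)
E
```

```text
t: 42.82
position: [0.4311, 0.03, 0.0223]
ee_rot: [0.685, 0.729, 0.0, 0.0]
force: [-0.9, 0.3, 5.7]
opening: 0.156
finger_force: 59.6
t: 43.45
position: [0.4293, 0.03, 0.1156]
ee_rot: [0.688, 0.725, -0.001, -0.001]
force: [0.1, -0.3, -1.4]
opening: 0.159
finger_force: 58.7
now [0.4291 0.03   0.1153] yaw 93.0 shift [-0.0287  0.0697  0.0301] turn 0.001
```

```bash
python3 -m inch '[[-0.014,0.035,0,0,1],[-0.0147,0.0347,0,0,1],[0,0,0.02,0,1],[0,0,0,0,1],[0,0,0,0,1]]'
python3 - <<'E'
from h import *
go(.5001,.0050,.08,92.95)
s=cams.snapshot("wrist");save(s,"w8.png",1.4)
E
```

```text
t: 44.22
position: [0.5007, 0.0052, 0.0962]
ee_rot: [0.688, 0.726, -0.001, -0.001]
force: [-0.4, -0.2, -1.2]
opening: 0.156
finger_force: 58.8
now [0.5013 0.0052 0.0968] yaw 93.0 shift [-0.0001 -0.0012  0.0168] turn 0.001
```

View pics/w8.png

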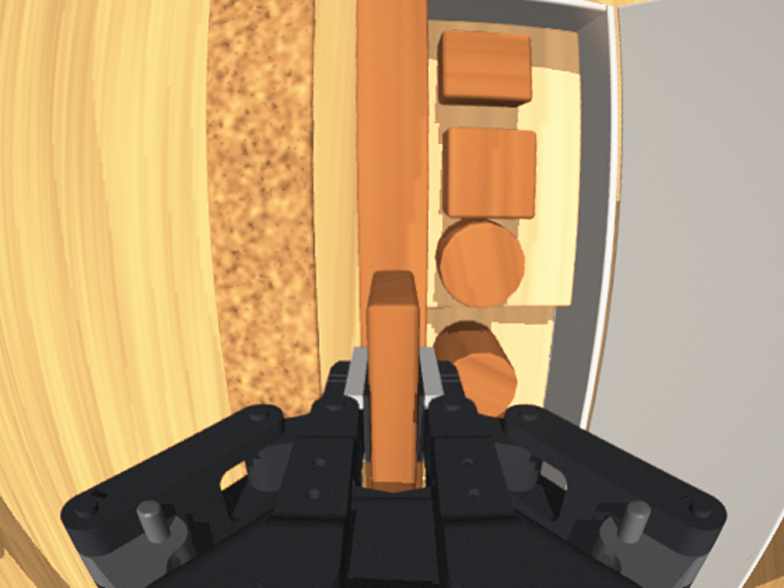

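The stick hangs parallel over the front edge, with the box and blocks to its right. I'll lower it onto the rim in small steps.

```bash
python3 -m inch '[[0,-0.001,0.012,0,1],[0,0,0.002,0,1],[0,0,0,0,1]]'; for i in 1; do :; done; python3 -m inch '[[0,0,0.001,0,1],[0,0,0,0,1]]'; python3 -m inch '[[0,0,0.001,0,1],[0,0,0,0,1]]'; python3 -m inch '[[0,0,0.001,0,1],[0,0,0,0,1]]'; python3 -m inch '[[0,0,0.001,0,1],[0,0,0,0,1]]'
```

```text
t: 44.8
position: [0.5001, 0.005, 0.0823]
ee_rot: [0.688, 0.725, -0.0, -0.0]
force: [0.2, -0.0, -0.2]
opening: 0.153
finger_force: 58.8
t: 45.05
position: [0.5008, 0.0049, 0.082]
ee_rot: [0.688, 0.725, 0.0, 0.0]
force: [0.7, -0.2, -1.3]
opening: 0.152
finger_force: 58.8
t: 45.3
position: [0.5007, 0.0049, 0.0809]
ee_rot: [0.688, 0.725, -0.0, -0.0]
force: [0.0, -0.2, -1.3]
opening: 0.154
finger_force: 58.8
t: 45.55
position: [0.5006, 0.0049, 0.0798]
ee_rot: [0.688, 0.725, -0.0, -0.0]
force: [0.4, -0.6, -0.7]
opening: 0.153
finger_force: 58.8
t: 45.8
position: [0.5006, 0.0049, 0.0788]
ee_rot: [0.688, 0.725, -0.0, -0.0]
force: [0.3, -0.4, -0.9]
opening: 0.153
finger_force: 58.8
```

```bash
python3 -m inch '[[0,0,0.0007,0,1],[0,0,0,0,1]]'; python3 -m inch '[[0,0,0.0007,0,1],[0,0,0,0,1]]'; python3 -m inch '[[0,0,0.0006,0,1],[0,0,0,0,1]]'
```

```text
t: 46.05
position: [0.5008, 0.0049, 0.0783]
ee_rot: [0.688, 0.725, 0.0, 0.0]
force: [-0.7, -0.0, 0.8]
opening: 0.149
finger_force: 58.9
t: 46.3
position: [0.5008, 0.0049, 0.0783]
ee_rot: [0.688, 0.725, -0.0, -0.0]
force: [-1.5, -0.7, 5.6]
opening: 0.152
finger_force: 59.9
t: 46.55
position: [0.5008, 0.0049, 0.0783]
ee_rot: [0.688, 0.725, -0.0, -0.0]
force: [-3.6, 0.1, 9.4]
opening: 0.153
finger_force: 60.5
```

```bash
python3 -m inch '[[0,0.006,-0.0003,0,1],[0,0.008,0,0,1],[0,0.008,0,0,1],[0,0,0,0,1]]'; python3 -m inch '[[0,0.008,0,0,1],[0,0.008,0,0,1],[0,0.008,0,0,1],[0,0,0,0,1]]'
python3 - <<'E'
from h import *
p,th,M=down();print(p,th,np.round(bot.read_state()["force"],1))
E
```

```text
t: 47.05
position: [0.5228, 0.006, 0.0783]
ee_rot: [0.688, 0.726, -0.0, -0.0]
force: [-2.5, -0.2, 7.2]
opening: 0.158
finger_force: 60.2
t: 47.55
position: [0.5469, 0.0073, 0.0783]
ee_rot: [0.688, 0.725, -0.0, -0.0]
force: [-3.6, 0.3, 6.6]
opening: 0.154
finger_force: 60.1
[0.54692112 0.00729919 0.07828226] 93.02009123932868 [-1.7 -0.2  6.4]
```

```bash
python3 -m inch '[[0,0.008,0,0,1],[0,0.008,0,0,1],[0,0,0,0,1]]'; python3 -m inch '[[0,0.005,0,0,1],[0,0,0,0,1]]';  python3 -m inch '[[0,0.004,0,0,1],[0,0,0,0,1]]'
python3 - <<'E'
from h import *
s=cams.snapshot("wrist");save(s,"w9.png",1.4)
E
```

```text
t: 48.08
position: [0.563, 0.0081, 0.0783]
ee_rot: [0.688, 0.725, -0.0, 0.0]
force: [-2.1, -0.8, 6.9]
opening: 0.153
finger_force: 60.1
t: 48.32
position: [0.5667, 0.0084, 0.0783]
ee_rot: [0.688, 0.726, -0.001, -0.001]
force: [-4.9, -1.2, 10.4]
opening: 0.157
finger_force: 60.3
t: 48.58
position: [0.5705, 0.0086, 0.0783]
ee_rot: [0.688, 0.726, -0.001, -0.001]
force: [-5.7, 0.3, 9.6]
opening: 0.155
finger_force: 60.3
```

View pics/w9.png

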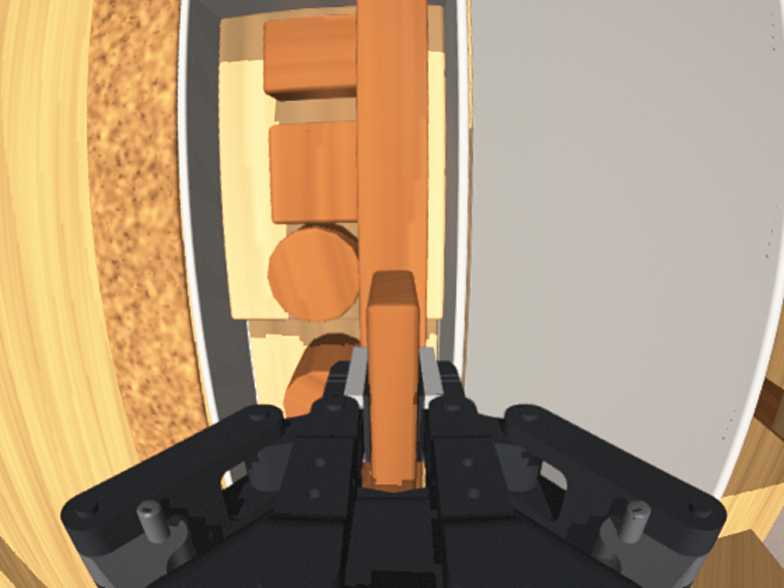

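The stick rests across the box about 28 mm past the middle, 10 mm short of the rear wall. I'll slide a little further, then lift it and carry it back.

```bash
python3 -m inch '[[0,0.004,0,0,1],[0,0,0,0,1]]'; python3 -m inch '[[0,0,-0.02,0,1],[0,-0.01,-0.02,0,1],[0,-0.05,0,0,1],[0,0,0,0,1],[0,0,0,0,1]]'
python3 - <<'E'
from h import *
go(.429,.0225,.0235,92.95)
E
```

```text
t: 48.88
position: [0.5745, 0.0088, 0.0783]
ee_rot: [0.688, 0.726, -0.001, -0.001]
force: [-4.7, -0.9, 9.0]
opening: 0.152
finger_force: 60.2
t: 49.5
position: [0.5167, 0.0057, 0.1181]
ee_rot: [0.688, 0.725, 0.001, 0.001]
force: [-0.4, 0.1, -0.3]
opening: 0.15
finger_force: 59.0
now [0.5173 0.0056 0.1181] yaw 93.0 shift [ 0.0215 -0.0875  0.0944] turn 0.001
```

```bash
python3 -m inch '[[0.0107,-0.0437,0,0,1],[0.0108,-0.0438,0,0,1],[0,0,0.05,0,1],[0,0,0.03,0,1],[0,0,0,0,1]]'; python3 -m inch '[[0,0,0.01,0,1],[0,0,0,0,1],[0,0,0,0,1]]'
python3 - <<'E'
from h import *
go(.429,.0225,.0225,92.95)
E
```

```text
t: 50.28
position: [0.4257, 0.0227, 0.0356]
ee_rot: [0.688, 0.725, -0.002, -0.002]
force: [-0.0, -0.1, -1.0]
opening: 0.156
finger_force: 59.0
t: 50.65
position: [0.4281, 0.0225, 0.0279]
ee_rot: [0.688, 0.725, 0.0, 0.001]
force: [0.8, -0.1, -0.7]
opening: 0.151
finger_force: 59.0
now [0.4279 0.0225 0.0278] yaw 93.0 shift [-0.0001  0.0011  0.0053] turn 0.001
```

```bash
python3 -m inch '[[0,0.001,0.004,0,1],[0,0,0,0,1]]'; python3 -m inch '[[0,0,0.001,0,1],[0,0,0,0,1]]'; python3 -m inch '[[0,0,0.0006,0,1],[0,0,0,0,1]]'
```

```text
t: 51.05
position: [0.4279, 0.0227, 0.023]
ee_rot: [0.688, 0.725, -0.0, -0.0]
force: [-0.8, -1.3, -1.5]
opening: 0.152
finger_force: 59.0
t: 51.3
position: [0.4281, 0.0227, 0.0223]
ee_rot: [0.688, 0.725, -0.0, -0.0]
force: [-0.1, 0.7, 1.3]
opening: 0.155
finger_force: 59.4
t: 51.55
position: [0.4282, 0.0226, 0.0223]
ee_rot: [0.688, 0.725, -0.0, -0.0]
force: [-2.5, -0.2, 8.0]
opening: 0.154
finger_force: 60.5
```

The stick is resting on the cork. I'll release it, rise, and move behind the lid.

```bash
python3 -m inch '[[0,0,-0.001,0,0.2],[0,0,0,0,0.2],[0,0,0,0,0.2],[0,0,-0.05,0,0.2],[0,0,-0.06,0,0.2]]' ; python3 -m inch '[[0,0,-0.06,0,1],[0,0,-0.06,0,1],[0,0,0,0,1],[0,0,0,0,1]]' 40
python3 - <<'E'
from h import *
s=cams.snapshot("top");save(s,"t10.png",1.42)
im=s["frame"]
c=np.array([.542,.0072]);a=np.radians(2.95);ex=np.array([np.cos(a),np.sin(a)])
go(*(c+.145*ex),.25,92.95)
# shelf front edge
print("shelf",np.round([px2w(s,300/1.42,142/1.42,0),px2w(s,300/1.42,122/1.42,.1)],3))
E
```

```text
t: 52.18
position: [0.4264, 0.0227, 0.1322]
ee_rot: [0.688, 0.725, -0.002, -0.002]
force: [1.2, -0.5, -0.3]
opening: 0.404
finger_force: 0.0
t: 52.68
position: [0.4276, 0.0227, 0.2521]
ee_rot: [0.688, 0.725, -0.0, -0.0]
force: [-1.1, 0.2, -0.5]
opening: -0.003
finger_force: 0.0
now [0.4267 0.0227 0.2505] yaw 93.0 shift [-0.0217  0.2594 -0.0005] turn 0.001
shelf [[0.813 0.156 0.   ]
 [0.814 0.146 0.1  ]]
```

View pics/t10.png

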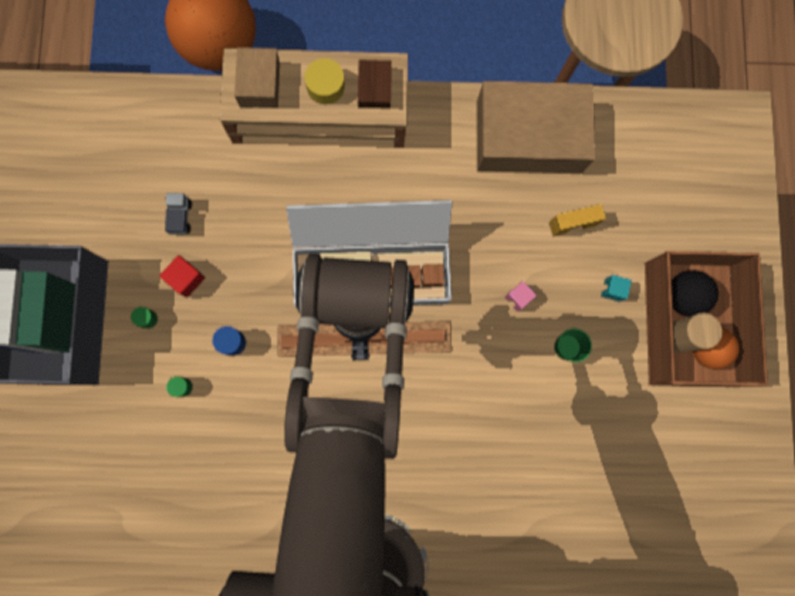

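The stick lies back on the cork, the lid still leans open, and the bystanders haven't moved. Next I'll go behind the lid and push it over along an arc.

```bash
python3 -m inch '[[-0.0043,0.0519,0,0,1],[-0.0043,0.0519,0,0,1],[-0.0043,0.0519,0,0,1],[-0.0043,0.0519,0,0,1],[-0.0043,0.0519,0,0,1]]'; python3 -m inch '[[0,0,0.05,0,1],[0,0,0.05,0,1],[0,0,0.015,0,1],[0,0,0,0,1],[0,0,0,0,1]]'
python3 - <<'E'
from h import *
p,th,M=down();c=np.array([.542,.0072]);a=np.radians(2.95);ex=np.array([np.cos(a),np.sin(a)]);ey=np.array([-ex[1],ex[0]])
print(p,th,"box",(p[:2]-c)@ex,(p[:2]-c)@ey,bot.read_state()["force"])
E
```

```text
t: 53.5
position: [0.6893, 0.0148, 0.25]
ee_rot: [0.688, 0.725, -0.001, -0.001]
force: [0.3, 0.1, 0.7]
opening: -0.001
finger_force: 0.0
t: 54.12
position: [0.6902, 0.0147, 0.1401]
ee_rot: [0.688, 0.725, 0.001, 0.002]
force: [1.1, 0.6, 0.1]
opening: 0.001
finger_force: 0.0
[0.69032178 0.01474978 0.14048253] 93.01529011906644 box 0.1485137777506329 -9.352738216335775e-05 [ 0.08902607 -0.15580343 -0.82868518]
```

```bash
python3 -m inch '[[0,-0.015,0.006,0,1],[0,-0.015,0,0,1],[0,0,0,0,1]]'; python3 -m inch '[[0,-0.012,0,0,1],[0,-0.012,0,0,1],[0,0,0,0,1]]'; python3 -m inch '[[0,-0.01,0,0,1],[0,-0.01,0,0,1],[0,0,0,0,1]]'
```

```text
t: 54.65
position: [0.659, 0.0132, 0.1335]
ee_rot: [0.688, 0.725, 0.001, 0.001]
force: [0.3, 0.7, 0.2]
opening: -0.003
finger_force: 0.0
t: 55.02
position: [0.6328, 0.012, 0.1312]
ee_rot: [0.688, 0.725, -0.001, -0.001]
force: [-0.2, 0.4, 0.6]
opening: -0.001
finger_force: 0.0
t: 55.4
position: [0.6129, 0.0109, 0.1311]
ee_rot: [0.688, 0.725, -0.001, -0.001]
force: [0.3, -0.0, 0.3]
opening: -0.001
finger_force: 0.0
```

```bash
cat >> h.py <<'E'
def lidfit(cam="side"):
    s=cams.snapshot(cam);c=np.array([.542,.0072]);a=np.radians(2.95);ex=np.array([np.cos(a),np.sin(a)]);ey=np.array([-ex[1],ex[0]])
    rs=cams.search_frame("lid",cam)+cams.search_frame("lid_edge",cam)
    for r in rs[:3]:
        best=[]
        for ph in np.arange(0,2.15,.05):
            P=[]
            for R_ in(0,.108):
                for y in(-.145,.145):
                    q=c+ex*(.054-R_*np.cos(ph))+ey*y;P.append(w2px(s,[*q,.06+R_*np.sin(ph)]))
            P=np.array(P);b=np.r_[P.min(0),P.max(0)];best.append((np.abs(b-r["rect"]).mean(),round(ph,2)))
        print(cam,np.round(r["rect"]),round(r["conf"],2),"best",sorted(best)[:3])
E
python3 - <<'E'
from h import *
lidfit("side");lidfit("top")
E
```

```text
side [205. 152. 273. 243.] 0.96 best [(np.float64(2.115264806237981), np.float64(1.6)), (np.float64(2.4539165293221714), np.float64(1.55)), (np.float64(2.4823941167466828), np.float64(1.65))]
side [222. 221. 274. 262.] 0.56 best [(np.float64(22.03794171302905), np.float64(0.1)), (np.float64(22.101163011001027), np.float64(0.15)), (np.float64(22.372301725022517), np.float64(0.05))]
side [209. 150. 275. 245.] 0.63 best [(np.float64(0.6486545221503164), np.float64(1.5)), (np.float64(0.9497305872076822), np.float64(1.55)), (np.float64(1.3087508939673569), np.float64(1.45))]
top [204. 164. 320. 177.] 0.69 best [(np.float64(1.8445689633300901), np.float64(1.5)), (np.float64(1.9581609358788654), np.float64(1.45)), (np.float64(2.3767864763327964), np.float64(1.55))]
top [201. 156. 318. 172.] 0.77 best [(np.float64(1.0580123382354714), np.float64(1.65)), (np.float64(1.068442029767013), np.float64(1.7)), (np.float64(1.5382397237709995), np.float64(1.75))]
```

```bash
python3 -m inch '[[0,-0.0125,0,0,1],[0,-0.0125,0,0,1],[0,-0.0125,0,0,1],[0,0,0,0,1]]'; python3 -m inch '[[0,-0.011,0.008,0,1],[0,-0.011,0.008,0,1],[0,0,0,0,1]]'; python3 -m inch '[[0,-0.008,0.012,0,1],[0,-0.008,0.011,0,1],[0,0,0,0,1]]'
python3 - <<'E'
from h import *
print(down()[0]);lidfit("side")
E
```

```text
t: 56.2
position: [0.5752, 0.0089, 0.1314]
ee_rot: [0.688, 0.725, -0.001, -0.001]
force: [0.0, 0.2, 0.8]
opening: 0.0
finger_force: 0.0
t: 56.58
position: [0.5526, 0.0078, 0.114]
ee_rot: [0.688, 0.725, -0.001, -0.002]
force: [0.1, -0.6, -0.3]
opening: -0.001
finger_force: 0.0
t: 56.95
position: [0.5366, 0.0071, 0.0907]
ee_rot: [0.688, 0.725, -0.001, -0.002]
force: [-0.4, 0.1, -0.6]
opening: 0.001
finger_force: 0.0
[0.53786074 0.00704579 0.09156988]
side [212. 177. 303. 254.] 0.98 best [(np.float64(1.1137892991085252), np.float64(0.4)), (np.float64(1.2414377962925656), np.float64(0.35)), (np.float64(1.355486206812202), np.float64(0.45))]
side [215. 177. 306. 254.] 0.93 best [(np.float64(1.2272814444083764), np.float64(0.4)), (np.float64(1.33210448691608), np.float64(0.35)), (np.float64(1.7144145248282854), np.float64(0.3))]
```

```bash
python3 -m inch '[[0,-0.01,0.01,0,1],[0,-0.01,0.008,0,1],[0,-0.004,0.004,0,1],[0,0,0,0,1],[0,0,0,0,1]]'; python3 -m inch '[[0,0,0.0015,0,1],[0,0,0,0,1]]'; python3 -m inch '[[0,0,0.001,0,1],[0,0,0,0,1]]';  python3 -m inch '[[0,0,0.001,0,1],[0,0,0,0,1]]'
```

```text
t: 57.88
position: [0.5152, 0.0057, 0.0706]
ee_rot: [0.688, 0.725, -0.0, -0.0]
force: [-0.5, -0.1, -0.3]
opening: 0.0
finger_force: 0.0
t: 58.12
position: [0.5153, 0.0057, 0.0691]
ee_rot: [0.688, 0.725, 0.0, 0.0]
force: [0.5, -0.2, 0.3]
opening: -0.001
finger_force: 0.0
t: 58.38
position: [0.5152, 0.0057, 0.0681]
ee_rot: [0.688, 0.725, 0.0, 0.0]
force: [0.1, 0.1, -0.0]
opening: -0.002
finger_force: 0.0
t: 58.62
position: [0.5152, 0.0057, 0.067]
ee_rot: [0.688, 0.725, 0.0, -0.0]
force: [0.1, 0.4, -0.1]
opening: 0.003
finger_force: 0.0
```

```bash
python3 -m inch '[[0,0,0.0008,0,1],[0,0,0,0,1]]'; python3 -m inch '[[0,0,0.0008,0,1],[0,0,0,0,1]]';  python3 -m inch '[[0,0,0.0008,0,1],[0,0,0,0,1]]'; python3 -m inch '[[0,0,0.0005,0,1],[0,0,0,0,1]]'
```

```text
t: 58.88
position: [0.5151, 0.0057, 0.0662]
ee_rot: [0.688, 0.725, -0.0, -0.0]
force: [0.2, 0.2, -0.6]
opening: -0.0
finger_force: 0.0
t: 59.12
position: [0.5152, 0.0057, 0.066]
ee_rot: [0.688, 0.725, -0.0, -0.0]
force: [-2.2, -1.1, 4.8]
opening: -0.001
finger_force: 2.4
t: 59.38
position: [0.5152, 0.0057, 0.066]
ee_rot: [0.688, 0.725, -0.0, -0.0]
force: [-3.5, 0.2, 9.9]
opening: 0.002
finger_force: 5.1
t: 59.62
position: [0.5152, 0.0057, 0.0659]
ee_rot: [0.688, 0.726, -0.0, -0.0]
force: [-5.2, -0.2, 12.8]
opening: -0.0
finger_force: 6.6
```

```bash
python3 -m inch '[[0,0,0.0005,0,1],[0,0,0,0,1],[0,0,-0.05,0,1],[0,0,-0.06,0,1],[0,0,-0.06,0,1]]'; python3 -m inch '[[0,0,0,0,1],[0,0,0,0,1],[0,0,0,0,1],[0,0,0,0,1]]'
python3 - <<'E'
from h import *
lidfit("side")
s=cams.snapshot("top")
for q in("stick","strip"):
    for r in cams.search_frame(q,"top")[:1]:
        a=r["rect"];print(q,np.round(px2w(s,a[0],a[1],.01),3),np.round(px2w(s,a[2],a[3],.01),3),r["conf"])
for q in("big_cube","stack_cup","roller","truck","arch","post","brick","gate","tile"):
    print(q,[np.round(r["rect"]).tolist() for r in cams.search_frame(q,"top")[:2]])
E
```

```text
t: 60.25
position: [0.5148, 0.0057, 0.235]
ee_rot: [0.688, 0.725, -0.0, -0.0]
force: [1.1, 0.2, -0.2]
opening: 0.002
finger_force: 0.0
t: 60.75
position: [0.5139, 0.0058, 0.2316]
ee_rot: [0.688, 0.725, -0.001, -0.002]
force: [0.4, 0.0, 0.1]
opening: -0.0
finger_force: 0.0
side [213. 179. 305. 265.] 0.77 best [(np.float64(1.532444596349272), np.float64(0.0)), (np.float64(1.8541366349212538), np.float64(0.05)), (np.float64(2.169018926358426), np.float64(0.1))]
side [212. 176. 307. 265.] 0.63 best [(np.float64(0.1973660886814983), np.float64(0.0)), (np.float64(0.4825089600082535), np.float64(0.05)), (np.float64(0.8168689720017213), np.float64(0.1))]
stick [0.432 0.174 0.01 ] [ 0.413 -0.14   0.01 ] 0.84
strip [0.705 0.405 0.01 ] [0.622 0.35  0.01 ] 0.73
big_cube [[114.0, 181.0, 144.0, 211.0]]
stack_cup [[387.0, 231.0, 414.0, 256.0]]
roller [[145.0, 231.0, 177.0, 251.0]]
truck [[118.0, 134.0, 135.0, 164.0]]
arch [[388.0, 145.0, 422.0, 166.0], [148.0, 230.0, 178.0, 251.0]]
post [[206.0, 168.0, 318.0, 214.0]]
brick []
gate [[424.0, 197.0, 445.0, 212.0], [352.0, 200.0, 378.0, 222.0]]
tile []
```

The lid reads shut, the stick lies on its cork strip, no bare blocks are left on the bench, and the bystanders are in place. Handing in.

```bash
python3 -c "
from rig import bot
print(bot.hand_in())"
```

```text
the job is handed in; nothing more can be done
None
```

All six blocks are packed in the box, the stick was swept across the rim and laid back on its cork strip, and the lid is shut; the job is handed in, but I viewed 15 pictures, one over the limit of 14.

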